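# Draw the loop battery out of the charger with the extraction hook

### The arm

A 6-joint arm with a two-finger parallel gripper is mounted at the origin on the work surface. World frame = base frame: x ahead of the robot, y to its left, z up, the work surface at z = 0. Lengths are in m, angles in degrees, forces in N, time in s.
With the tool pointing down it reaches from about 0.225 to 0.875 m from the base axis. Payload 3.4 kg.
Tool frame: the origin (TCP) lies at the very end of the fingers, on their centre line; the grasp point (between the pads) lies 19 mm behind it; z points along the fingers, y is the direction in which the jaws open and shut (so a half turn about z gives the same grasp; the last joint's range is limited). The gripper opens to 85 mm and grips with 20 to 120 N. Pads are 22 mm wide; open, the fingers measure 114 mm over their backs; the gripper's body (76 mm by 85 mm) begins 54 mm behind the grasp point. The pads swing forward as they close: fully open they stand 13 mm farther back than shut.
Start: joints at [-80.787, 15.808, 86.224, -0, 77.962, -6.933], TCP at [0.16, -0.552, 0.204] pointing down, gripper open.
Joint ranges: [-165.64, 165.64], [-43.16, 119.46], [12.63, 154.43], [-67.54, 247.53], [6.08, 155.33], [-154.97, 154.97]. Speed limits (degrees/s): [147.25, 147.25, 180, 180, 180, 180].

### API

Orientations are given as [roll, pitch, yaw] about the fixed x, y, z axes, in that order (R = Rz(yaw) Ry(pitch) Rx(roll)).
In Python, from station import status, vision, robot gives the robot as it stands. The module is installed in compiled form; this text tells all that it offers.
- The arm moves only by the shell command python3 -m handwheel 'ROWS'. ROWS is JSON, a list of rows, each a list of 7 numbers: the shift along the tool's x, y, z in m, then the turn, a rotation vector about the tool's x, y, z in rad, then the gripper command: -1 is fully open, 1 is shut, values between are in proportion. A call has exactly 5 rows; each row shifts and turns the commanded pose from where the row before left it, along the tool's axes as they then stand; what a row does not reach is not made up. A row lasts 1/10 s, in which the tool goes at most 50 mm and 8.59 degrees, less where a joint would pass 70% of its speed; a pose out of reach is approached as far as the arm can. A call with a gripper value outside its range is refused whole. The fingers move at their own pace and stop on an object; the grip force is fixed at half the most. Time passes only in rows, so rows that do not move let the fingers close, or fill a call up. It gives the time, the measured TCP pose, the force and the opening at its end, in the units of the state.
- status.sense(): the state, without advancing time (a new reading comes with each control period).
- vision.get_image(name): name is "scene" or "top" or "wrist"; returns a dict with "pixels" (420x560x3 uint8, red, green, blue), "fx", "fy", "cx", "cy" (pixels), "k1" (the pictures are not rectified: a ray, as slopes to the right and down, at radius r is drawn at 1 + k1 r^2 times it, then the intrinsics apply), "rvec" (rotation vector, rad) and "tvec" (3), from world to camera coordinates, as OpenCV has them. Camera axes: x right, y down, z forward; pixel columns grow to the right and rows downward; lengths in m; the calibration is good to about 2 mm. A picture is of the moment at which its call begins. There is no depth.
- robot.job_done(): hands the job in, once; it reports no verdict.
The state is a dict: "time": time; "joints": joint angles; "dq": joint speeds; "effort": joint torques, N m; "position": TCP position; "ee_rot": TCP orientation; "wrist_force": force on the tool from outside, world axes, zero at the start; "torque": the same for the moment, N m; "finger_gap": opening from 0.0 (shut) to 1.0 (fully open).
Only numpy, scipy, OpenCV 4.12 (cv2) and the standard library are available. Lean on these libraries where they do the work, as an engineer would, in place of code of your own. Each camera call takes 0.05 s, during which the arm holds its last target.

### The job

One battery pack sits deep in one of the charger's three wells and has a wire pull loop: draw it out with the extraction hook, never touching that pack with the fingers, and stand it upright on the middle of the tester's round metal pad, gently. Then unhook it and hang the hook back upright in the slot of its stand. Leave the other two packs in their wells and do not disturb the other things on the desk.

Things in the scene. Friction and masses are not known exactly. Their poses are not given: they have to be found in the camera images.
- charger: Fixed white upright block, 96 mm (its x) by 264 mm (its y) by 130 mm high, origin at the centre of its underside. Three round vertical wells 68 mm in diameter in a row along its y axis, at y = -84, 0 and +84 mm, open at the top (130 mm), flat floors at 6 mm. Each holds one battery pack; which one is where varies.
- loop_pack: The pack to draw out: loose white cylinder 62 mm in diameter, 36 mm high, 0.15 to 0.3 kg, standing loosely on the floor of a well at any yaw, with a wire loop on top. Origin at the centre of its underside; x is normal to the loop, which lies in its y-z plane.
- loop_peak (a point): Peak of the pack's rigid loop, on the axis of the 5 mm round steel wire, 70 mm above the pack's underside and about 54 mm below the charger's top. From it the wire slopes straight down to y = -20 and +20 mm at 50 mm, then goes upright into the pack's top (36 mm), so 31 mm are clear under the peak. Axes as the pack's.
- hook: Loose extraction hook, 150 mm tall, 0.12 kg, hanging upright in its stand. Origin on the rod's axis at the hook's lowest level, z up along the rod. Rod 5 mm thick, z = 0 to 100 mm. At the bottom a 5 mm bar (axis at z = 2.5 mm) runs along +x to a 5 mm finger at x = 16 mm, turned up to z = 13 mm; clear gap between rod and finger 11 mm. Collar 40 mm across at z = 98 to 103 mm.
- handle (a point): Centre of the hook's black handle block, 126.5 mm above the hook's lowest level, on the rod's axis. The block is 40 mm in the hook's x by 24 mm in y by 47 mm high (z = 103 to 150 mm): grip it across y from above.
- stand: Fixed dark steel stand, origin under the slot at table level. Column at x = -50 to -66 mm, base 10 mm high. A level fork, 60 mm wide in y, top at z = 114 mm, reaches from the column to x = 35 mm; its slot is 18 mm wide in y, from x = -10 mm to the open end at x = +35 mm.
- slot (a point): Point in the fork's slot at the level of the fork's top, where the hook's rod hangs: collar on the fork, hook pointing to the stand's +x, hook origin 98 mm below this point. So aligned, the hook lifts straight up through the slot and goes back the same way. Axes as the stand's.
- tester: Fixed white tester, origin under its round pad at table level; base 130 mm wide in y, x = -120 to +65 mm, 25 mm high, with a 73 mm high display block at x = -120 to -80 mm.
- pad (a point): Centre of the top of the tester's round metal pad, 104 mm in diameter, 33 mm above the table.
- stud_pack: Battery pack with the same body, with a plain stud (18 mm thick, 22 mm high) on top and no loop, in another well. To be left there.
- flat_pack: Battery pack with the same body and a flat top, in the third well. To be left there.
- gel_bottle: Loose upright bottle, 58 mm in diameter, 170 mm high, origin at the centre of its underside. Bystander.
- paste_jar: Loose jar, 72 mm in diameter, 70 mm high. Bystander.
- mug: Loose mug, 80 mm across plus handle, 95 mm high. Bystander.
- tape_roll: Loose roll lying flat, 90 mm across, 25 mm high. Bystander.
- recorder: Loose handheld recorder lying flat, 130 by 70 by 26 mm. Bystander.
- mouse: Loose round mouse, 64 mm across, 32 mm high. Bystander.
Mind the look-alikes: they are no part of the job. What is shaped like the hook but purple or red is not meant. Leave any blue look-alike of the loop_pack alone.

How it is judged:
By the outcome, as a careful person would: the job done as asked, in the order asked, and still so for the second after the job is handed in, with the robot touching nothing.
It also fails if it takes over 72 s, if anything falls off the work surface, if the arm or the gripper's body presses on something with over 40 N, if the wrist force passes 120 N, or if a joint passes its speed limit or range.

## Working session

There is one attempt and no reset: what is moved stays moved. The work goes in short steps, Python scripts to look and compute and a shell command to move; the robot and the scene stay as the last step left them, time stands still between calls to the robot, and variables do not carry over. Pictures are saved under pics/ and viewed, and the job is handed in when it is done.

```bash
mkdir -p pics
cat > h.py <<'E'
import numpy as np, cv2
from station import status, vision, robot
def grab(n,fn=None):
    d=vision.get_image(n)
    if fn: cv2.imwrite('pics/'+fn,d['pixels'][:,:,::-1])
    np.save('pics/'+n+'.npy',d,allow_pickle=True)
    return d
def load(n): return np.load('pics/'+n+'.npy',allow_pickle=True).item()
def ray(d,u,v):
    K=np.array([[d['fx'],0,d['cx']],[0,d['fy'],d['cy']],[0,0,1.]])
    p=cv2.undistortPoints(np.array([[[u,v]]],float),K,np.array([d['k1'],0,0,0,0.]))[0,0]
    R=cv2.Rodrigues(np.array(d['rvec'],float))[0]; t=np.array(d['tvec'],float).ravel()
    c=-R.T@t; r=R.T@np.array([p[0],p[1],1]); return c,r/np.linalg.norm(r)
def plane(d,u,v,z):
    c,r=ray(d,u,v); return c+r*(z-c[2])/r[2]
def proj(d,P):
    K=np.array([[d['fx'],0,d['cx']],[0,d['fy'],d['cy']],[0,0,1.]])
    return cv2.projectPoints(np.array(P,float).reshape(-1,3),np.array(d['rvec'],float),np.array(d['tvec'],float),K,np.array([d['k1'],0,0,0,0.]))[0].reshape(-1,2)
def two(d1,p1,d2,p2):
    c1,r1=ray(d1,*p1);c2,r2=ray(d2,*p2)
    s=np.linalg.lstsq(np.c_[r1,-r2],c2-c1,rcond=None)[0]
    a=c1+r1*s[0];b=c2+r2*s[1]; return (a+b)/2,np.linalg.norm(a-b)
def st():
    s=status.sense(); print({k:np.round(s[k],3).tolist() for k in ['time','joints','position','ee_rot','wrist_force','torque','finger_gap']})
E
python3 - <<'E'
from h import *
for n in ['scene','top','wrist']:
    d=grab(n,n+'0.png'); c,_=ray(d,280,210); print(n,d['fx'],d['k1'],c)
st()
E
```

```text
scene 476.0564016230796 -0.10317466751422161 [1.37920106 0.361097   1.0891099 ]
top 402.8427511563781 -0.03897260270179287 [0.35000738 0.03516777 1.2563252 ]
wrist 315.50541282782046 -0.041025363619489615 [ 0.23625507 -0.53109905  0.37343392]
{'time': 0.15, 'joints': [-80.786, 15.838, 86.278, 0.001, 77.962, -6.931], 'position': [0.16, -0.552, 0.203], 'ee_rot': [-179.923, -0.011, 16.145], 'wrist_force': [0.572, -0.522, 0.049], 'torque': [-0.02, 0.042, 0.001], 'finger_gap': 1.006}
```

View pics/scene0.png

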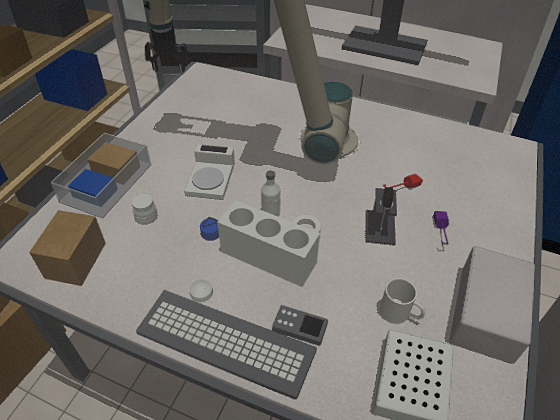

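View pics/top0.png

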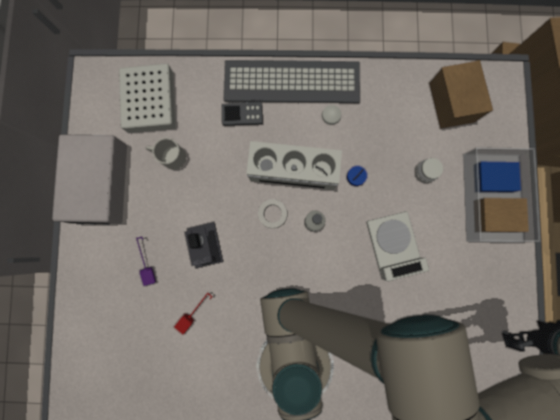

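View pics/wrist0.png

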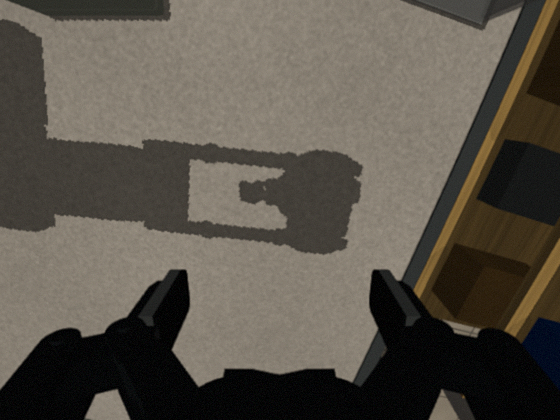

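The scene view has the charger at (268,242), the stand at (381,210), the tester at (210,178), and the blue decoy at (210,229). The top view has the charger at (295,165), the stand at (203,244) and the tester at (394,238). I'll take close crops next.

Run:
```python
from h import *
t=load('top')['pixels'][:,:,::-1]; s=load('scene')['pixels'][:,:,::-1]
a=cv2.resize(t[135:195,240:350],None,fx=7,fy=7,interpolation=cv2.INTER_CUBIC)[:420]
cv2.imwrite('pics/c1.png',a)
cv2.imwrite('pics/c2.png',cv2.resize(s[190:290,210:330],None,fx=6,fy=6,interpolation=cv2.INTER_CUBIC))
cv2.imwrite('pics/c3.png',cv2.resize(t[205:285,170:250],None,fx=7,fy=7,interpolation=cv2.INTER_CUBIC))
cv2.imwrite('pics/c4.png',cv2.resize(s[160:250,350:460],None,fx=6,fy=6,interpolation=cv2.INTER_CUBIC))
cv2.imwrite('pics/c5.png',cv2.resize(t[205:285,355:435],None,fx=7,fy=7,interpolation=cv2.INTER_CUBIC))
```

```text
(no output)
```

View pics/c1.png

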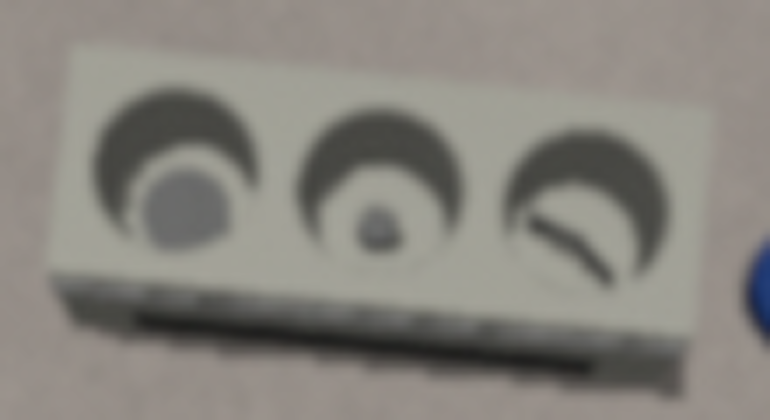

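View pics/c2.png

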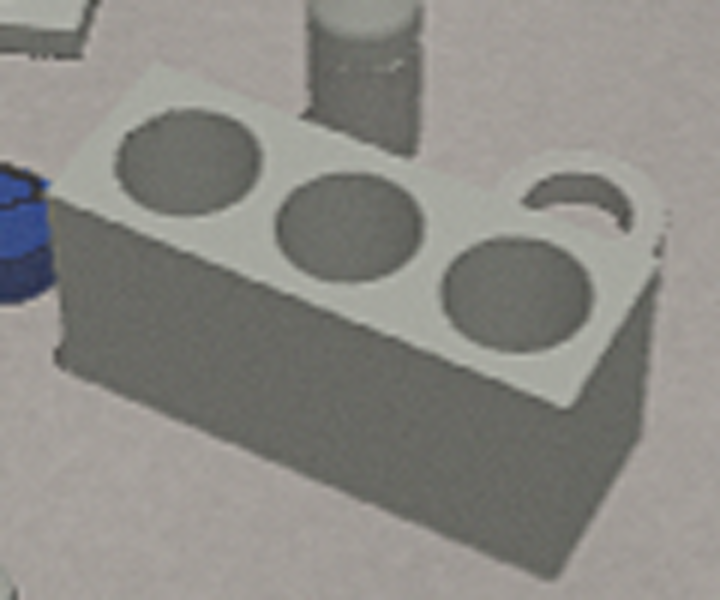

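View pics/c3.png

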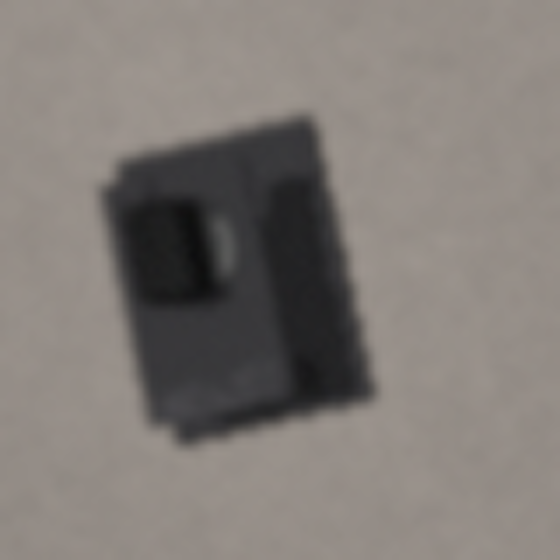

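View pics/c4.png

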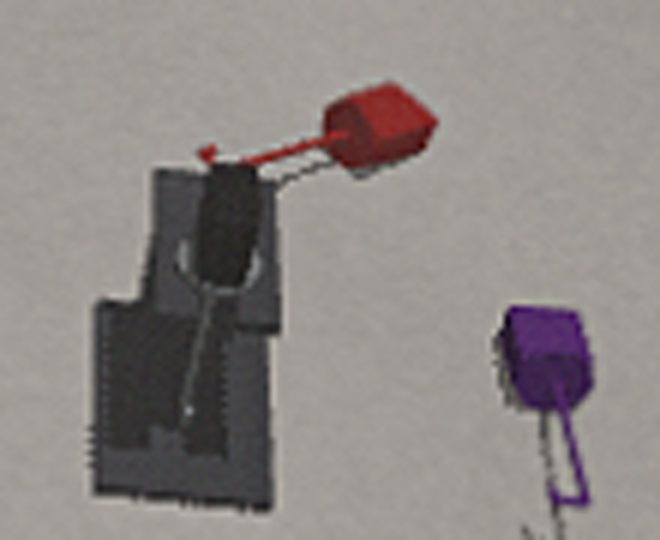

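View pics/c5.png

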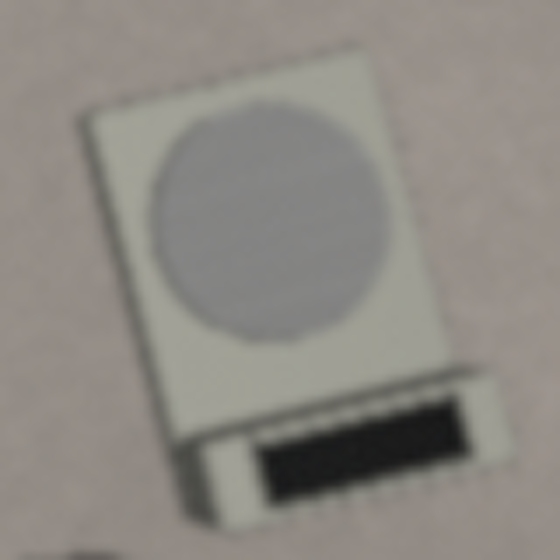

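Hook candidates in the top view:
- **Black hook in the stand, (197,240):** this is the one I want.
- **Red hook, (185,323), and purple hook, (148,276):** both are decoys.

Pack candidates in the top view:
- **White pack with a wire loop, right well (322,170):** this is the one I want.
- **Stud pack, middle well (294,167), and flat pack, left well (266,164):** leave both.
- **Blue pack, (357,176):** a decoy.

The crop confirms the loop wire in the right well. Next come rough positions.

```bash
cat >> h.py <<'E'
from scipy.spatial.transform import Rotation as Ro
def plan(p,yaw=None):
    s=status.sense(); R=Ro.from_euler('xyz',s['ee_rot'],degrees=True)
    d=R.inv().apply(np.array(p)-s['position'])
    T=Ro.from_euler('xyz',[180,0,yaw if yaw is not None else s['ee_rot'][2]],degrees=True)
    print('shift(tool)',np.round(d,4),'rotvec(tool)',np.round((R.inv()*T).as_rotvec(),4))
E
python3 - <<'E'
from h import *
d=load('top')
q=lambda u,v,z:np.round(plane(d,u,v,z),4)
f=lambda x,y,o:(o[0]+x/7,o[1]+y/7)
o1=(240-.43,135-.43)
print('charger top corners',[q(*f(x,y,o1),.13)[:2].tolist() for x,y in [(75,42),(712,105),(690,335),(50,270)]])
print('wells',[q(*f(x,y,o1),.13)[:2].tolist() for x,y in [(177,168),(381,190),(586,212)]])
print('loop',[q(*f(x,y,o1),z)[:2].tolist() for x,y,z in [(530,218,.056),(573,243,.076),(610,285,.056)]])
o5=(355-.43,205-.43)
print('pad',q(*f(269,221,o5),.033))
o3=(170-.43,205-.43)
print('stand fork',[q(*f(x,y,o3),.114)[:2].tolist() for x,y in [(105,185),(155,425),(290,400),(232,138)]],'collar right',q(*f(237,245,o3),.119))
E
```

```text
charger top corners [[0.6555, 0.1376], [0.6326, -0.1233], [0.5373, -0.114], [0.5605, 0.1455]]
wells [[0.6034, 0.0947], [0.5953, 0.0115], [0.5874, -0.0719]]
loop [[0.6, -0.0547], [0.5852, -0.0715], [0.571, -0.0893]]
pad [ 0.3911 -0.2932  0.033 ]
stand fork [[0.3944, 0.3199], [0.2983, 0.2957], [0.3092, 0.2415], [0.4142, 0.2687]] collar right [0.3709 0.2641 0.119 ]
```

Run:
```python
from h import *
plan([.511,-.094,.33])
```

```text
shift(tool) [ 0.4647 -0.3424 -0.1265] rotvec(tool) [-0.0013 -0.0002  0.    ]
```

```bash
python3 -m handwheel '[[0.02,-0.015,-0.03,0,0,0,-1],[0.035,-0.025,-0.02,0,0,0,-1],[0.035,-0.025,-0.01,0,0,0,-1],[0.035,-0.025,-0.01,0,0,0,-1],[0.035,-0.025,-0.01,0,0,0,-1]]'
python3 -m handwheel '[[0.037,-0.028,-0.005,0,0,0,-1],[0.037,-0.028,-0.005,0,0,0,-1],[0.037,-0.028,-0.005,0,0,0,-1],[0.037,-0.028,-0.005,0,0,0,-1],[0.037,-0.028,-0.005,0,0,0,-1]]'
python3 - <<'E'
from h import *
plan([.511,-.094,.33]); st()
E
```

```text
time: 0.65
position: [0.2823, -0.3959, 0.2839]
ee_rot: [-180.0, -0.0, 16.1]
wrist_force: [-0.4, -0.8, 0.0]
finger_gap: 1.001
time: 1.15
position: [0.421, -0.2097, 0.3087]
ee_rot: [180.0, 0.0, 16.1]
wrist_force: [0.4, -0.6, -0.8]
finger_gap: 0.997
shift(tool) [ 0.1186 -0.0861 -0.0213] rotvec(tool) [0.0001 0.     0.    ]
{'time': 1.15, 'joints': [-34.954, 4.06, 86.431, -0.006, 89.503, 38.909], 'position': [0.421, -0.21, 0.309], 'ee_rot': [179.992, 0.001, 16.137], 'wrist_force': [0.392, -0.624, -0.75], 'torque': [-0.045, -0.061, -0.016], 'finger_gap': 0.997}
```

Motion tracks well.

```bash
python3 -m handwheel '[[0.036,-0.026,-0.006,0,0,0,-1],[0.036,-0.026,-0.006,0,0,0,-1],[0.03,-0.022,-0.006,0,0,0,-1],[0.016,-0.012,-0.003,0,0,0,-1],[0,0,0,0,0,0,-1]]'
python3 - <<'E'
from h import *
grab('wrist','w1.png'); st()
E
```

```text
time: 1.65
position: [0.5112, -0.0938, 0.3294]
ee_rot: [-180.0, -0.0, 16.4]
wrist_force: [-0.2, 0.3, -0.4]
finger_gap: 1.003
{'time': 1.7, 'joints': [-18.241, 8.299, 78.733, -0.032, 93.014, 55.469], 'position': [0.51, -0.095, 0.329], 'ee_rot': [180.0, 0.056, 16.288], 'wrist_force': [-1.144, -0.201, 0.511], 'torque': [-0.031, -0.023, -0.008], 'finger_gap': 1.001}
```

View pics/w1.png

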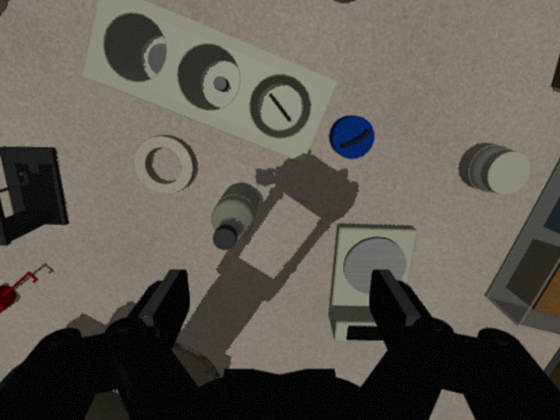

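The wrist view shows the loop pack's well at (280,106) with the loop running (270,95) to (290,120), the pad at (375,265), and the blue decoy at (352,137). I'll measure these by mask.

Run:
```python
from h import *
d=load('wrist');im=d['pixels']
c=im[60:150,230:330][:,:,::-1]
cv2.imwrite('pics/w1c.png',cv2.resize(c,None,fx=6,fy=6,interpolation=cv2.INTER_CUBIC))
c=im[210:310,320:420][:,:,::-1]
cv2.imwrite('pics/w1p.png',cv2.resize(c,None,fx=6,fy=6,interpolation=cv2.INTER_CUBIC))
```

```text
(no output)
```

View pics/w1c.png

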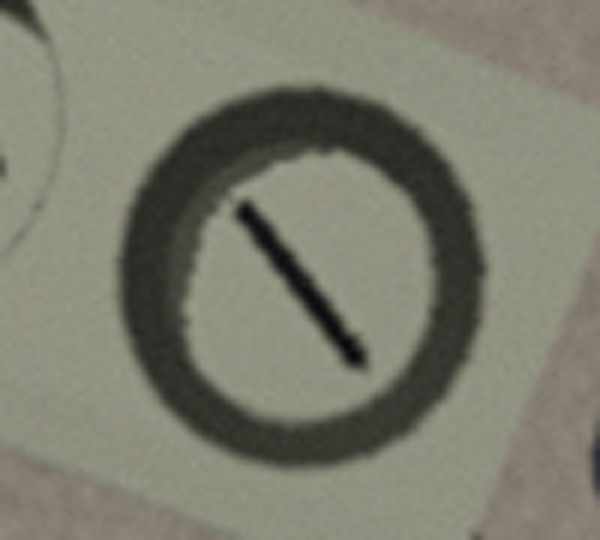

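View pics/w1p.png

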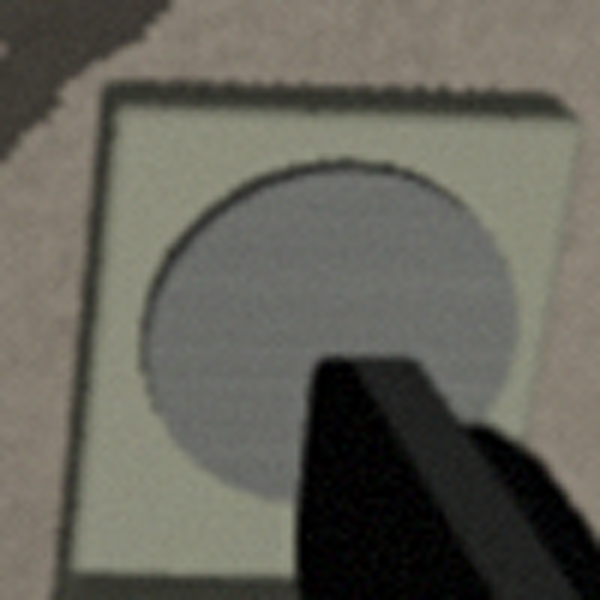

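Run:
```python
from h import *
d=load('wrist');im=d['pixels']
g=im.astype(int).sum(2)/3
sub=g[60:150,230:330]
m=(sub<95).astype(np.uint8)
n,l,s,cc=cv2.connectedComponentsWithStats(m)
for i in range(1,n):
    if s[i,4]<30: continue
    print(i,s[i],cc[i]+[230,60])
# ring
i=[i for i in range(1,n) if s[i,4]>500 and 20<cc[i][0]<75][0]
cs,_=cv2.findContours((l==i).astype(np.uint8),cv2.RETR_EXTERNAL,cv2.CHAIN_APPROX_NONE)
cn=max(cs,key=len).reshape(-1,2)+[230,60]
P=np.array([plane(d,u,v,.13)[:2] for u,v in cn])
A=np.c_[2*P,np.ones(len(P))];x=np.linalg.lstsq(A,(P**2).sum(1),rcond=None)[0]
print('well centre',x[:2],'R',np.sqrt(x[2]+x[0]**2+x[1]**2))
# loop
m=(g<45).astype(np.uint8); m[:60]=0;m[150:]=0;m[:,:230]=0;m[:,330:]=0
ys,xs=np.nonzero(m[85:130,262:298]); xs=xs+262;ys=ys+85
print(len(xs))
pts=np.c_[xs,ys].astype(float);c=pts.mean(0);u,sv,vt=np.linalg.svd(pts-c);t=(pts-c)@vt[0]
e=[c+vt[0]*t.min(),c+vt[0]*t.max()];print('ends',e)
E1=[plane(d,*p,.056)[:2] for p in e];print(E1,np.linalg.norm(E1[0]-E1[1]),np.mean(E1,0))
v=E1[0]-E1[1];print('loop y angle',np.degrees(np.arctan2(v[1],v[0])))
print('cam',ray(d,280,210)[0])
# pad grey: not whitish tester
from itertools import product
```

```text
2 [  20   14   61   64 1564] [278.53516624 104.09079284]
4 [ 39  33  22  29 136] [279.75       107.16176471]
well centre [ 0.59010411 -0.07251368] R 0.0335321638625005
106
ends [array([274.97456327,  82.07626217]), array([284.41053481, 123.94992416])]
[array([ 0.61854159, -0.05772743]), array([ 0.57072674, -0.08494362])] 0.055018001198134915 [ 0.59463416 -0.07133553]
loop y angle 29.648514960105445
cam [ 0.58744009 -0.07270447  0.50006116]
```

Run:
```python
from h import *
d=load('wrist');im=d['pixels'];g=im.astype(int).sum(2)/3
m=(g[60:150,230:330]<95).astype(np.uint8);n,l,s,cc=cv2.connectedComponentsWithStats(m)
ys,xs=np.nonzero(l==4);pts=np.c_[xs+230,ys+60].astype(float)
c=pts.mean(0);vt=np.linalg.svd(pts-c)[2];t=(pts-c)@vt[0]
e=[c+vt[0]*t.min(),c+vt[0]*t.max()]
E1=[plane(d,*p,.056)[:2] for p in e];v=E1[0]-E1[1]
print(e,E1,np.linalg.norm(v),np.mean(E1,0),'ang',np.degrees(np.arctan2(v[1],v[0])),'peak',plane(d,*c,.076))
# pad: rays through its edge from 6x crop
cr=[(145,330),(170,255),(230,195),(345,162),(430,185),(490,240),(517,310),(515,370),(180,430),(230,480),(275,500)]
P=np.array([plane(d,320-.42+x/6,210-.42+y/6,.033)[:2] for x,y in cr])
A=np.c_[2*P,np.ones(len(P))];x=np.linalg.lstsq(A,(P**2).sum(1),rcond=None)[0]
print('pad',x[:2],'R',np.sqrt(x[2]+x[0]**2+x[1]**2))
```

```text
[array([269.37086071,  93.47717351]), array([290.15595674, 120.88171392])] [array([ 0.60278659, -0.05454373]), array([ 0.57680697, -0.09127511])] 0.04499038601338946 [ 0.58979678 -0.07290942] ang 54.728737054215586 peak [ 0.58983597 -0.07267727  0.076     ]
pad [ 0.39501392 -0.29423071] R 0.051826985842452655
```

Run:
```python
from h import *
plan([.293,.266,.33],14)
```

```text
shift(tool) [-0.107  -0.4076 -0.0007] rotvec(tool) [0.     0.001  0.0399]
```

```bash
python3 -m handwheel '[[-0.007,-0.022,0,0,0,0.01,-1],[-0.011,-0.043,0,0,0,0.01,-1],[-0.011,-0.043,0,0,0,0.01,-1],[-0.011,-0.043,0,0,0,0.01,-1],[-0.011,-0.043,0,0,0,0,-1]]'
python3 -m handwheel '[[-0.011,-0.043,0,0,0,0,-1],[-0.011,-0.043,0,0,0,0,-1],[-0.011,-0.043,0,0,0,0,-1],[-0.011,-0.043,0,0,0,0,-1],[-0.011,-0.034,0,0,0,0,-1]]'
python3 -m handwheel '[[0,-0.006,0,0,0,0,-1],[0,0,0,0,0,0,-1],[0,0,0,0,0,0,-1],[0,0,0,0,0,0,-1],[0,0,0,0,0,0,-1]]'
python3 - <<'E'
from h import *
grab('wrist','w2.png'); st()
E
```

```text
time: 2.2
position: [0.409, 0.0781, 0.3293]
ee_rot: [180.0, 0.0, 13.7]
wrist_force: [0.8, 0.9, 0.8]
finger_gap: 0.999
time: 2.7
position: [0.3068, 0.2654, 0.3294]
ee_rot: [180.0, -0.0, 13.8]
wrist_force: [0.7, -0.2, -0.2]
finger_gap: 1.003
time: 3.2
position: [0.3073, 0.2699, 0.3295]
ee_rot: [180.0, 0.0, 13.7]
wrist_force: [0.0, 0.3, -0.4]
finger_gap: 1.001
{'time': 3.25, 'joints': [31.575, -1.809, 89.648, -0.023, 92.173, 107.842], 'position': [0.307, 0.27, 0.33], 'ee_rot': [179.974, 0.005, 13.732], 'wrist_force': [0.367, -0.691, -0.242], 'torque': [0.003, 0.042, 0.006], 'finger_gap': 1.001}
```

View pics/w2.png

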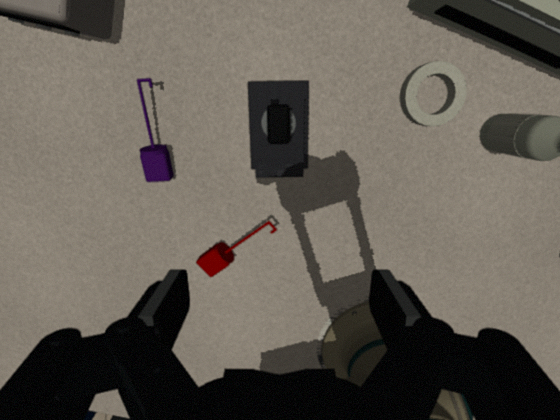

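The stand is at (279,130), with the black handle at (279,123) and its collar visible. The red hook at (215,258) and purple hook at (156,162) lie flat on the table.

Run:
```python
from h import *
d=load('wrist');im=d['pixels']
c=np.clip(im[70:190,230:330].astype(float)*2.2,0,255).astype(np.uint8)[:,:,::-1]
cv2.imwrite('pics/w2c.png',cv2.resize(c,None,fx=5,fy=5,interpolation=cv2.INTER_CUBIC))
```

```text
(no output)
```

View pics/w2c.png

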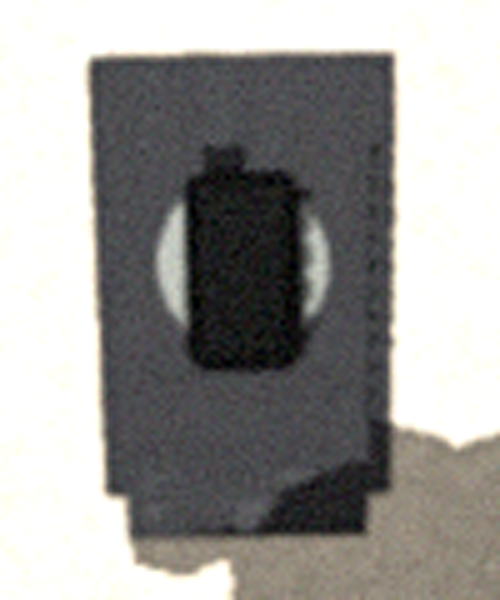

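Run:
```python
from h import *
d=load('wrist');im=d['pixels'];g=cv2.GaussianBlur(im,(3,3),0).astype(int).sum(2)/3
print('cam',ray(d,280,210)[0])
print(np.round(g[123,255:305]).astype(int)); print(np.round(g[90:150,279]).astype(int))
m=(g<17).astype(np.uint8);m[:95]=0;m[150:]=0;m[:,:255]=0;m[:,303:]=0
m=cv2.morphologyEx(m,cv2.MORPH_OPEN,np.ones((9,9),np.uint8))
cs,_=cv2.findContours(m,cv2.RETR_EXTERNAL,cv2.CHAIN_APPROX_NONE);c=max(cs,key=cv2.contourArea)
r=cv2.minAreaRect(c);b=cv2.boxPoints(r);print(r)
P=np.array([plane(d,*p,.166)[:2] for p in b]);print(P,P.mean(0))
for i in range(4):
    v=P[(i+1)%4]-P[i];print(np.linalg.norm(v),np.degrees(np.arctan2(v[1],v[0])))
# collar crescents (light) 
m=(g>55)&(np.hypot(np.arange(560)[None]-279,np.arange(420)[:,None]-123)<24)
ys,xs=np.nonzero(m);cn=np.c_[xs,ys]
h=cv2.convexHull(cn.astype(np.int32)).reshape(-1,2)
P=np.array([plane(d,u,v,.119)[:2] for u,v in h]);A=np.c_[2*P,np.ones(len(P))];x=np.linalg.lstsq(A,(P**2).sum(1),rcond=None)[0]
print('collar',x[:2],np.sqrt(x[2]+x[0]**2+x[1]**2))
# base outline edges
mm=(g<60).astype(np.uint8)
for a,bb in [((230-.4+95/5,70-.4+60/5),(230-.4+107/5,70-.4+490/5)),((230-.4+392/5,70-.4+55/5),(230-.4+390/5,70-.4+430/5)),((230-.4+92/5,70-.4+58/5),(230-.4+393/5,70-.4+53/5))]:
    p=plane(d,*a,.01);q=plane(d,*bb,.01);v=p-q;print('base',p[:2],q[:2],np.degrees(np.arctan2(v[1],v[0])))
```

```text
cam [0.38453499 0.28773412 0.50008533]
[35 36 35 35 36 44 64 82 89 89 84 67 39 16 11 12 13 12 12 13 13 12 13 13
 12 11 12 11 11 13 13 10  7  5 13 31 54 74 84 82 66 47 37 34 35 35 34 32
 28 26]
[35 35 35 35 35 35 34 34 34 32 29 28 29 26 17  9  9 10 11 12 13 13 13 13
 13 13 13 12 11 12 13 13 12 12 13 14 13 13 13 12 12 12 11 11 12 12 12 13
 12 11 11 10  9 14 23 31 35 36 35 35]
((278.5, 124.0), (38.0, 21.0), 90.0)
[[0.38551415 0.29923649]
 [0.39052194 0.27866324]
 [0.35383822 0.26938137]
 [0.34866114 0.29065523]] [0.36963386 0.28448408]
0.021173962086457384 -76.31952351977255
0.03783977310760826 -165.8007892033455
0.02189473311225825 103.6773173398252
0.037838905062252244 13.10781255334021
collar [0.3696116  0.28506329] 0.01989287362992541
base [0.41102782 0.33935578] [0.28867209 0.30928636] 13.807053475234817
base [0.43272902 0.25597139] [0.32769969 0.22811959] 14.851927181476961
base [0.41135802 0.34031757] [0.43332464 0.25583194] 104.57444437445801
```

Run:
```python
from h import *
plan([.3696,.2848,.125],14.2)
```

```text
shift(tool) [0.0642 0.0004 0.2045] rotvec(tool) [ 0.0004  0.0001 -0.0082]
```

```bash
python3 -m handwheel '[[0.022,0.0004,0.005,0,0,-0.008,-1],[0.022,0,0.02,0,0,0,-1],[0.02,0,0.03,0,0,0,-1],[0,0,0.03,0,0,0,-1],[0,0,0.02,0,0,0,-1]]'
python3 - <<'E'
from h import *
grab('wrist','w3.png')
plan([.3696,.2848,.125],14.2)
E
```

```text
time: 3.75
position: [0.3688, 0.2852, 0.2222]
ee_rot: [179.9, 0.2, 14.2]
wrist_force: [-0.7, -0.2, -1.3]
finger_gap: 1.001
shift(tool) [ 0.0036 -0.0001  0.0946] rotvec(tool) [0.0025 0.0085 0.0005]
```

View pics/w3.png

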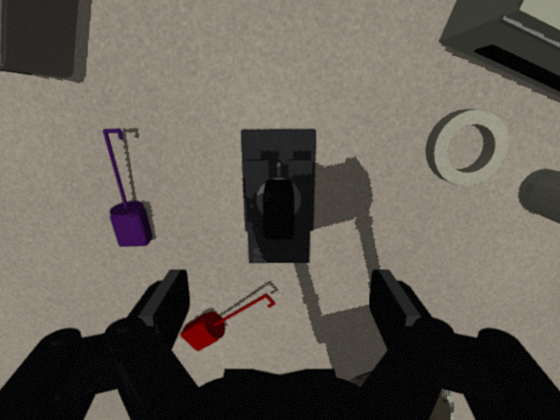

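The handle (col 279) is centred between the fingers (187 and 370), and the hook's bar points up-image at (279,168). I'll descend now.

```bash
python3 -m handwheel '[[0,0,0.03,0,0,0,-1],[0,0,0.03,0,0,0,-1],[0,0,0.024,0,0,0,-1],[0,0,0.01,0,0,0,-1],[0,0,0,0,0,0,-1]]'
python3 - <<'E'
from h import *
st();plan([.3696,.2848,.125],14.2)
E
```

```text
time: 4.3
position: [0.3684, 0.2857, 0.13]
ee_rot: [180.0, 0.1, 14.3]
wrist_force: [-0.6, -1.3, 0.2]
finger_gap: 0.996
{'time': 4.3, 'joints': [29.239, 9.813, 105.573, -0.009, 64.737, 104.959], 'position': [0.368, 0.286, 0.13], 'ee_rot': [179.96, 0.117, 14.284], 'wrist_force': [-0.569, -1.282, 0.164], 'torque': [0.016, 0.02, -0.001], 'finger_gap': 0.996}
shift(tool) [0.0009 0.0012 0.005 ] rotvec(tool) [0.0007 0.002  0.0015]
```

```bash
python3 -m handwheel '[[0.001,0.001,0.0045,0,0,0,-1],[0,0,0,0,0,0,0],[0,0,0,0,0,0,0.3],[0,0,0,0,0,0,0.6],[0,0,0,0,0,0,0.8]]'
python3 -m handwheel '[[0,0,0,0,0,0,1],[0,0,0,0,0,0,1],[0,0,0,0,0,0,1],[0,0,0,0,0,0,1],[0,0,0,0,0,0,1]]'
python3 - <<'E'
from h import *
grab('wrist','w4.png');st()
E
```

```text
time: 4.8
position: [0.3702, 0.2857, 0.1265]
ee_rot: [-180.0, -0.1, 14.3]
wrist_force: [-0.3, 0.1, -0.4]
finger_gap: 0.329
time: 5.3
position: [0.3703, 0.2859, 0.1267]
ee_rot: [-180.0, -0.1, 14.3]
wrist_force: [-2.0, 0.7, 5.1]
finger_gap: 0.26
{'time': 5.35, 'joints': [29.133, 10.018, 105.841, 0.014, 64.072, 104.813], 'position': [0.37, 0.286, 0.127], 'ee_rot': [-179.971, -0.063, 14.314], 'wrist_force': [-1.093, 1.113, 5.821], 'torque': [-0.024, 0.116, 0.008], 'finger_gap': 0.262}
```

View pics/w4.png

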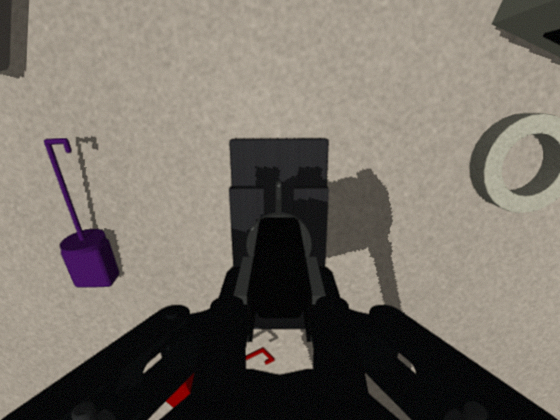

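Gripped at TCP (0.370, 0.286, 0.127), yaw 14.3. Next, lift slowly and then faster.

```bash
python3 -m handwheel '[[0,0,-0.004,0,0,0,1],[0,0,-0.01,0,0,0,1],[0,0,-0.015,0,0,0,1],[0,0,-0.02,0,0,0,1],[0,0,-0.02,0,0,0,1]]'
python3 -m handwheel '[[0,0,-0.02,0,0,0,1],[0,0,-0.02,0,0,0,1],[0,0,-0.02,0,0,0,1],[0,0,-0.015,0,0,0,1],[0,0,-0.01,0,0,0,1]]'
python3 - <<'E'
from h import *
grab('wrist','w5.png');st()
E
```

```text
time: 5.85
position: [0.3696, 0.2852, 0.1958]
ee_rot: [180.0, 0.1, 14.3]
wrist_force: [0.4, 0.4, -0.7]
finger_gap: 0.264
time: 6.35
position: [0.3702, 0.2856, 0.2815]
ee_rot: [-180.0, -0.1, 14.3]
wrist_force: [0.6, 0.2, -2.2]
finger_gap: 0.26
{'time': 6.4, 'joints': [29.125, 4.175, 89.875, -0.013, 85.735, 104.811], 'position': [0.371, 0.286, 0.283], 'ee_rot': [-179.958, -0.211, 14.315], 'wrist_force': [0.056, -0.288, -0.589], 'torque': [0.016, -0.041, -0.039], 'finger_gap': 0.257}
```

View pics/w5.png

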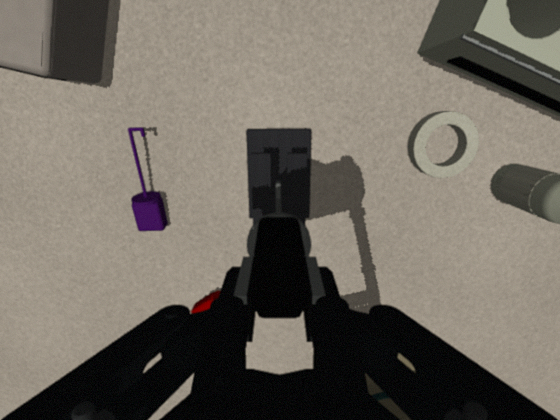

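```bash
python3 - <<'E'
from h import *
d=load('wrist');p=np.array([.3705,.286,.2825]);y=np.radians(14.3);ex=np.array([np.cos(y),np.sin(y),0])
for o in (0,.001):
  for off in (.1107,):
    h=p-[0,0,off]-ex*o
    print(proj(d,[h+ex*.016+[0,0,.013],h+ex*.0185,h+[0,0,.15]+ex*.02,h+[0,0,.15]-ex*.02]))
g=cv2.resize(np.clip(d['pixels'][150:330,220:340].astype(float)*2.2,0,255).astype(np.uint8)[:,:,::-1],None,fx=3.3,fy=3.3)
cv2.imwrite('pics/w5c.png',g)
E
python3 -m handwheel '[[0,0,0,0,0,0.06,1],[0,0,0,0,0,0.145,1],[0,0,0,0,0,0.145,1],[0,0,0,0,0,0.145,1],[0,0,0,0,0,0.145,1]]'
python3 -m handwheel '[[0,0,0,0,0,0.14,1],[0,0,0,0,0,0.085,1],[0,0,0,0,0,0,1],[0,0,0,0,0,0,1],[0,0,0,0,0,0,1]]'
python3 - <<'E'
from h import *
st();plan([.5678,-.0571,.285],-35.3)
E
```

```text
[[277.42935982 184.68616798]
 [277.49573599 178.70586644]
 [275.89814565 245.50012326]
 [276.19359391 319.97135126]]
[[277.43158503 185.81008897]
 [277.49779222 179.79011152]
 [275.90599346 247.52962904]
 [276.20050578 321.66759726]]
time: 6.9
position: [0.3695, 0.2852, 0.2793]
ee_rot: [179.9, 0.1, -22.7]
wrist_force: [-0.8, -0.1, -1.3]
finger_gap: 0.262
time: 7.4
position: [0.3698, 0.2854, 0.2798]
ee_rot: [180.0, 0.0, -35.2]
wrist_force: [-0.2, 0.6, -1.5]
finger_gap: 0.261
{'time': 7.4, 'joints': [29.123, 4.283, 90.147, -0.005, 85.606, 154.304], 'position': [0.37, 0.285, 0.28], 'ee_rot': [179.966, 0.011, -35.18], 'wrist_force': [-0.188, 0.637, -1.454], 'torque': [0.029, -0.036, 0.04], 'finger_gap': 0.261}
shift(tool) [ 0.3592  0.1659 -0.0052] rotvec(tool) [0.0006 0.0002 0.0021]
```

View pics/w5c.png

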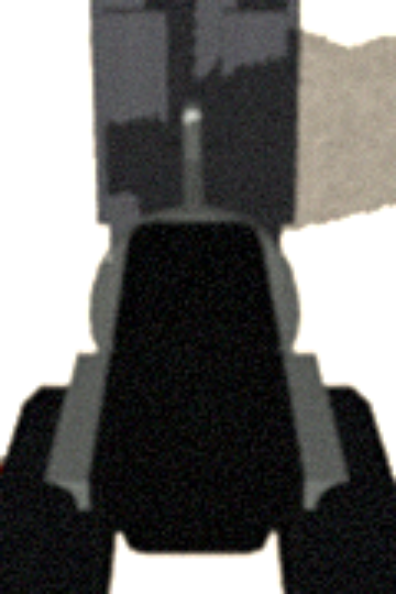

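```bash
python3 -m handwheel '[[0.016,0.007,0,0,0,0,1],[0.036,0.0166,0,0,0,0,1],[0.036,0.0166,0,0,0,0,1],[0.036,0.0166,0,0,0,0,1],[0.036,0.0166,0,0,0,0,1]]'
python3 -m handwheel '[[0.036,0.0166,0,0,0,0,1],[0.036,0.0166,0,0,0,0,1],[0.036,0.0166,0,0,0,0,1],[0.036,0.0166,0,0,0,0,1],[0.03,0.014,0,0,0,0,1]]'
python3 -m handwheel '[[0.02,0.01,0,0,0,0,1],[0.005,0.002,0,0,0,0,1],[0,0,0,0,0,0,1],[0,0,0,0,0,0,1],[0,0,0,0,0,0,1]]'
python3 - <<'E'
from h import *
st();plan([.5678,-.0571,.285],-35.3)
grab('wrist','w6.png');grab('top','t6.png');grab('scene','s6.png')
E
```

```text
time: 7.9
position: [0.4588, 0.1319, 0.2801]
ee_rot: [-180.0, -0.0, -35.2]
wrist_force: [1.4, 1.1, -1.4]
finger_gap: 0.258
time: 8.4
position: [0.5549, -0.0349, 0.2799]
ee_rot: [180.0, -0.0, -35.3]
wrist_force: [1.3, 0.2, -1.6]
finger_gap: 0.26
time: 8.9
position: [0.5668, -0.0558, 0.2803]
ee_rot: [-180.0, 0.0, -35.2]
wrist_force: [-0.8, 0.3, -2.0]
finger_gap: 0.262
{'time': 8.9, 'joints': [-12.636, 13.489, 78.72, 0.021, 87.802, 112.524], 'position': [0.567, -0.056, 0.28], 'ee_rot': [-179.984, 0.018, -35.16], 'wrist_force': [-0.815, 0.311, -2.041], 'torque': [0.011, 0.071, 0.013], 'finger_gap': 0.262}
shift(tool) [ 0.0016  0.0005 -0.0047] rotvec(tool) [-0.0003  0.0003  0.0024]
```

View pics/w6.png

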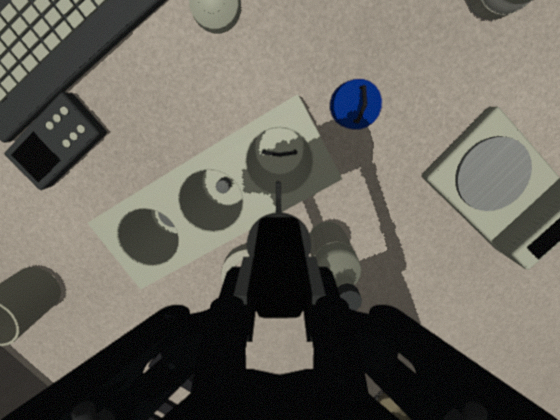

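View pics/s6.png

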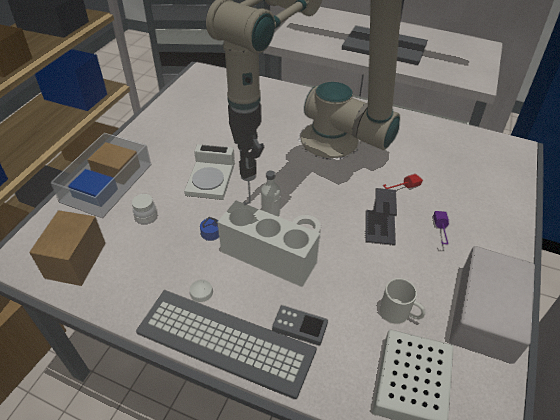

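Run:
```python
from h import *
d=load('top');print('bottle cap',plane(d,316,219,.17), 'shoulder', plane(d,315,222,.12))
d=load('wrist');im=d['pixels'];cv2.imwrite('pics/w6c.png',cv2.resize(im[110:210,230:330][:,:,::-1],None,fx=6,fy=6,interpolation=cv2.INTER_CUBIC))
print(plane(d,350,298,.17),ray(d,280,210)[0])
```

```text
bottle cap [ 0.42985319 -0.04881465  0.17      ] shoulder [ 0.42500541 -0.0499031   0.12      ]
[ 0.43754362 -0.05511028  0.17      ] [ 0.6318601  -0.10269422  0.45091517]
```

View pics/w6c.png

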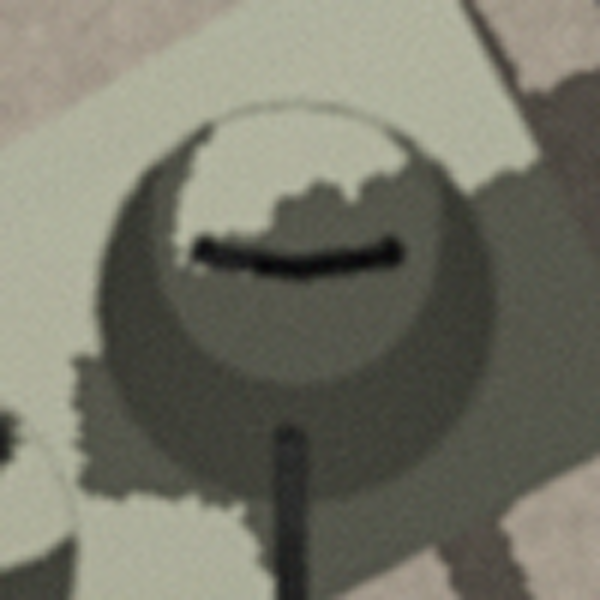

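Run:
```python
from h import *
d=load('wrist');f=lambda x,y:(230-.42+x/6,110-.42+y/6)
print('peak',plane(d,*f(302,265),.076)); a=plane(d,*f(197,248),.056);b=plane(d,*f(400,250),.056);v=a-b
print(a,b,(a+b)/2,np.linalg.norm(v),np.degrees(np.arctan2(v[1],v[0])))
s=status.sense();p=np.array(s['position']);y=np.radians(s['ee_rot'][2]);ex=np.array([np.cos(y),np.sin(y),0])
h=p-[0,0,.1107]
print('fingertip proj',proj(d,[h+ex*.016+[0,0,.013]]),'seen',f(290,435))
t=d=load('top');im=d['pixels']
```

```text
peak [ 0.58976333 -0.07377306  0.076     ]
[ 0.60290904 -0.05649251  0.056     ] [ 0.57836488 -0.09059395  0.056     ] [ 0.59063696 -0.07354323  0.056     ] 0.04201576442983939 54.25593986339072
fingertip proj [[278.5338283  185.17228009]] seen (277.91333333333336, 182.07999999999998)
```

The peak agrees between views, at (0.590, -0.073). I'll lower the hook into the well behind the loop.

```bash
python3 -m handwheel '[[0.0015,0.0007,0.01,0,0,0,1],[0,0,0.02,0,0,0,1],[0,0,0.02,0,0,0,1],[0,0,0.015,0,0,0,1],[0,0,0.005,0,0,0,1]]'
python3 -m handwheel '[[0,0,0,0,0,0,1],[0,0,0,0,0,0,1],[0,0,0,0,0,0,1],[0,0,0,0,0,0,1],[0,0,0,0,0,0,1]]'
python3 - <<'E'
from h import *
st();plan([.568,-.0577,.1607],-35.3)
d=grab('wrist','w7.png');cv2.imwrite('pics/w7c.png',cv2.resize(d['pixels'][90:230,210:350][:,:,::-1],None,fx=4.2,fy=4.2,interpolation=cv2.INTER_CUBIC))
E
```

```text
time: 9.55
position: [0.5667, -0.0581, 0.2076]
ee_rot: [179.9, 0.2, -35.2]
wrist_force: [-0.0, -0.3, -1.4]
finger_gap: 0.261
time: 10.05
position: [0.5686, -0.0586, 0.2107]
ee_rot: [-180.0, -0.1, -35.2]
wrist_force: [-0.4, -0.6, -1.6]
finger_gap: 0.262
{'time': 10.05, 'joints': [-12.854, 15.254, 86.003, -0.005, 78.675, 112.394], 'position': [0.569, -0.059, 0.211], 'ee_rot': [-179.979, -0.065, -35.247], 'wrist_force': [-0.353, -0.647, -1.593], 'torque': [-0.009, -0.055, 0.012], 'finger_gap': 0.262}
shift(tool) [-0.001  -0.0004  0.05  ] rotvec(tool) [-0.0004 -0.0011  0.0009]
```

View pics/w7c.png

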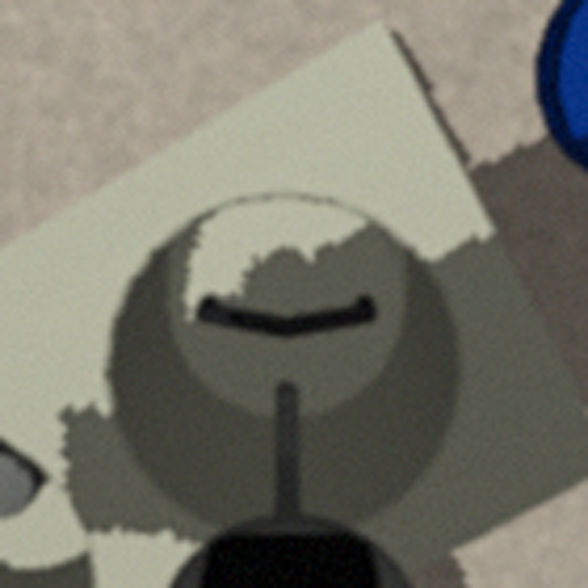

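The fingertip (crop col 286) lines up with the peak (col 288). I'll go on down.

```bash
python3 -m handwheel '[[-0.0008,0,0.01,0,0,0,1],[0,0,0.012,0,0,0,1],[0,0,0.012,0,0,0,1],[0,0,0.011,0,0,0,1],[0,0,0.005,0,0,0,1]]'
python3 -m handwheel '[[0,0,0,0,0,0,1],[0,0,0,0,0,0,1],[0,0,0,0,0,0,1],[0,0,0,0,0,0,1],[0,0,0,0,0,0,1]]'
python3 - <<'E'
from h import *
st();plan([.568,-.0577,.1607],-35.3)
d=grab('wrist','w8.png');cv2.imwrite('pics/w8c.png',cv2.resize(np.clip(d['pixels'][90:230,210:350][:,:,::-1]*1.6,0,255),None,fx=4.2,fy=4.2,interpolation=cv2.INTER_CUBIC))
E
```

```text
time: 10.6
position: [0.5665, -0.0578, 0.1579]
ee_rot: [179.9, 0.2, -35.3]
wrist_force: [-0.4, -0.9, -1.2]
finger_gap: 0.257
time: 11.1
position: [0.5679, -0.0581, 0.1606]
ee_rot: [-180.0, -0.1, -35.2]
wrist_force: [0.9, 0.9, -0.2]
finger_gap: 0.262
{'time': 11.1, 'joints': [-12.823, 16.969, 90.845, -0.006, 72.129, 112.425], 'position': [0.568, -0.058, 0.161], 'ee_rot': [-179.983, -0.055, -35.246], 'wrist_force': [0.883, 0.875, -0.249], 'torque': [-0.089, -0.015, -0.012], 'finger_gap': 0.262}
shift(tool) [-0.0001 -0.0004 -0.0001] rotvec(tool) [-0.0003 -0.001   0.0009][ WARN:0@0.654] global loadsave.cpp:1063 imwrite_ Unsupported depth image for selected encoder is fallbacked to CV_8U.
```

View pics/w8c.png

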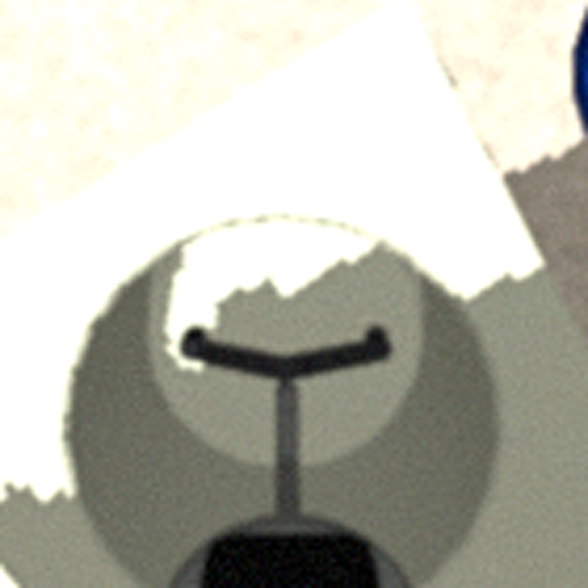

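No contact so far, and the loop peak sits directly ahead of the hook finger. I'll slide forward 19 mm under it.

```bash
python3 -m handwheel '[[0.003,0,0,0,0,0,1],[0.005,0,0,0,0,0,1],[0.005,0,0,0,0,0,1],[0.004,0,0,0,0,0,1],[0.0015,0,0,0,0,0,1]]'
python3 -m handwheel '[[0.0005,0,0,0,0,0,1],[0,0,0,0,0,0,1],[0,0,0,0,0,0,1],[0,0,0,0,0,0,1],[0,0,0,0,0,0,1]]'
python3 - <<'E'
from h import *
st();plan([.5835,-.0687,.1607],-35.3)
d=grab('wrist','w9.png');cv2.imwrite('pics/w9c.png',cv2.resize(np.clip(d['pixels'][90:230,210:350][:,:,::-1]*1.6,0,255).astype(np.uint8),None,fx=4.2,fy=4.2,interpolation=cv2.INTER_CUBIC))
E
```

```text
time: 11.65
position: [0.5833, -0.0692, 0.16]
ee_rot: [180.0, -0.0, -35.3]
wrist_force: [-0.1, 0.3, -0.8]
finger_gap: 0.263
time: 12.15
position: [0.583, -0.0689, 0.1602]
ee_rot: [180.0, -0.0, -35.2]
wrist_force: [-0.3, -1.2, -1.8]
finger_gap: 0.257
{'time': 12.15, 'joints': [-13.53, 18.371, 88.805, -0.003, 72.82, 111.714], 'position': [0.583, -0.069, 0.16], 'ee_rot': [179.999, -0.005, -35.243], 'wrist_force': [-0.251, -1.196, -1.76], 'torque': [-0.036, -0.03, -0.033], 'finger_gap': 0.257}
shift(tool) [ 0.0003 -0.0005 -0.0005] rotvec(tool) [ 0.     -0.0001  0.001 ]
```

View pics/w9c.png

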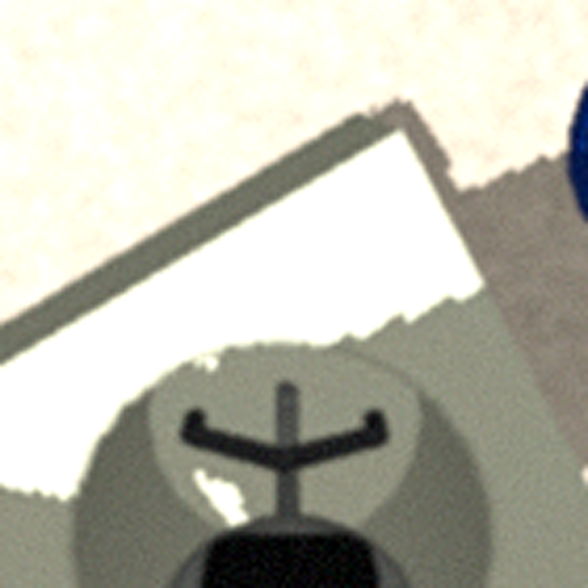

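The finger is through the loop, ahead of the wire. I'll lift gently to engage it.

```bash
python3 -m handwheel '[[0,0,-0.005,0,0,0,1],[0,0,-0.005,0,0,0,1],[0,0,-0.004,0,0,0,1],[0,0,-0.004,0,0,0,1],[0,0,-0.003,0,0,0,1]]'
python3 -m handwheel '[[0,0,-0.004,0,0,0,1],[0,0,-0.004,0,0,0,1],[0,0,-0.004,0,0,0,1],[0,0,-0.002,0,0,0,1],[0,0,0,0,0,0,1]]'
python3 - <<'E'
from h import *
st()
d=grab('wrist','w10.png');cv2.imwrite('pics/w10c.png',cv2.resize(np.clip(d['pixels'][90:230,210:350][:,:,::-1]*1.6,0,255).astype(np.uint8),None,fx=4.2,fy=4.2,interpolation=cv2.INTER_CUBIC))
E
```

```text
time: 12.7
position: [0.583, -0.069, 0.1813]
ee_rot: [180.0, 0.0, -35.2]
wrist_force: [0.2, -0.6, -2.6]
finger_gap: 0.262
time: 13.2
position: [0.5833, -0.0691, 0.1955]
ee_rot: [-180.0, -0.0, -35.2]
wrist_force: [0.1, -0.1, -4.1]
finger_gap: 0.261
{'time': 13.2, 'joints': [-13.535, 17.112, 85.508, -0.002, 77.338, 111.714], 'position': [0.583, -0.069, 0.195], 'ee_rot': [-179.986, -0.039, -35.249], 'wrist_force': [0.083, -0.147, -4.1], 'torque': [0.044, 0.017, -0.019], 'finger_gap': 0.261}
```

View pics/w10c.png

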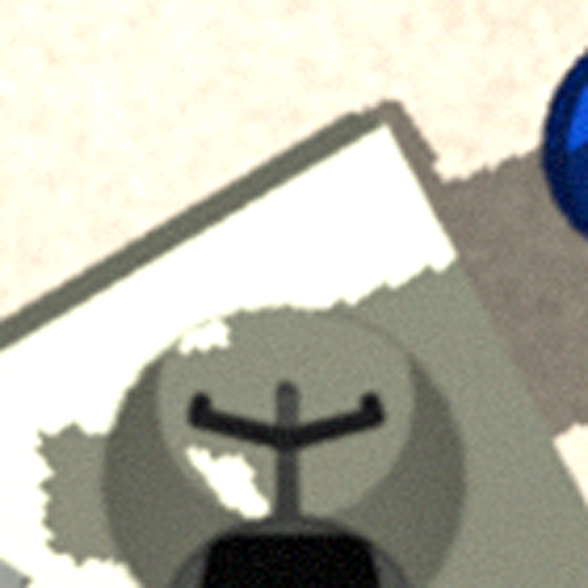

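The wrist force dropped about 2.5 N, so the pack is hanging on the hook. Next is a smooth lift out.

```bash
python3 -m handwheel '[[0,0,-0.003,0,0,0,1],[0,0,-0.006,0,0,0,1],[0,0,-0.009,0,0,0,1],[0,0,-0.011,0,0,0,1],[0,0,-0.011,0,0,0,1]]'
python3 -m handwheel '[[0,0,-0.011,0,0,0,1],[0,0,-0.011,0,0,0,1],[0,0,-0.011,0,0,0,1],[0,0,-0.011,0,0,0,1],[0,0,-0.011,0,0,0,1]]'
python3 -m handwheel '[[0,0,-0.011,0,0,0,1],[0,0,-0.011,0,0,0,1],[0,0,-0.011,0,0,0,1],[0,0,-0.009,0,0,0,1],[0,0,-0.004,0,0,0,1]]'
python3 -m handwheel '[[0,0,0,0,0,0,1],[0,0,0,0,0,0,1],[0,0,0,0,0,0,1],[0,0,0,0,0,0,1],[0,0,0,0,0,0,1]]'
python3 - <<'E'
from h import *
st()
d=grab('wrist','w11.png');grab('scene','s11.png')
E
```

```text
time: 13.75
position: [0.5834, -0.0691, 0.2364]
ee_rot: [-180.0, -0.1, -35.2]
wrist_force: [-0.2, 0.0, -3.0]
finger_gap: 0.258
time: 14.25
position: [0.5831, -0.069, 0.291]
ee_rot: [180.0, -0.0, -35.2]
wrist_force: [-0.1, 0.6, -3.0]
finger_gap: 0.258
time: 14.75
position: [0.5835, -0.0691, 0.3374]
ee_rot: [-180.0, -0.1, -35.2]
wrist_force: [-0.7, -1.0, -3.4]
finger_gap: 0.264
time: 15.25
position: [0.583, -0.069, 0.3357]
ee_rot: [180.0, 0.0, -35.2]
wrist_force: [0.1, -0.6, -3.8]
finger_gap: 0.258
{'time': 15.25, 'joints': [-13.534, 14.548, 69.767, -0.005, 95.723, 111.714], 'position': [0.583, -0.069, 0.336], 'ee_rot': [179.981, 0.033, -35.249], 'wrist_force': [0.118, -0.574, -3.786], 'torque': [0.053, 0.009, 0.035], 'finger_gap': 0.258}
```

View pics/w11.png

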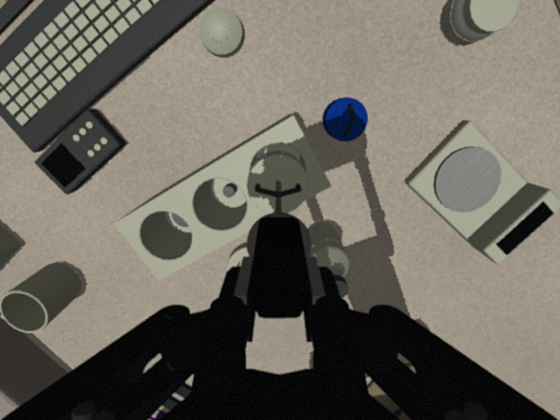

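View pics/s11.png

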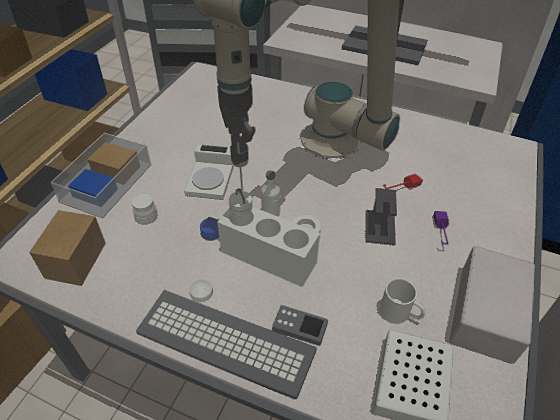

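The pack hangs clear above the charger (scene (240,205), wrist (278,187)). I'll remeasure the pad from this view and plan the transfer.

Run:
```python
from h import *
d=load('wrist');im=d['pixels'];c=im[120:240,410:530]
cv2.imwrite('pics/w11p.png',cv2.resize(c[:,:,::-1],None,fx=4,fy=4))
g=c.astype(int); sat=(g[:,:,1]-g[:,:,2])
print(sat[59,20:100]); 
m=((sat<6)&(g.sum(2)>250)&(g.sum(2)<480)).astype(np.uint8)
m=cv2.morphologyEx(m,cv2.MORPH_CLOSE,np.ones((5,5)));m=cv2.morphologyEx(m,cv2.MORPH_OPEN,np.ones((5,5)))
n,l,s,cc=cv2.connectedComponentsWithStats(m);print([(s[i].tolist(),cc[i].tolist()) for i in range(1,n) if s[i,4]>200])
i=l[59,58]
cs,_=cv2.findContours((l==i).astype(np.uint8),cv2.RETR_EXTERNAL,cv2.CHAIN_APPROX_NONE);cn=max(cs,key=len).reshape(-1,2)+[410,120]
P=np.array([plane(d,u,v,.033)[:2] for u,v in cn]);A=np.c_[2*P,np.ones(len(P))];x=np.linalg.lstsq(A,(P**2).sum(1),rcond=None)[0]
print('pad',x[:2],'R',np.sqrt(x[2]+x[0]**2+x[1]**2))
plan([.3885,-.2896,.336],-35.3)
```

```text
[21 21 19 19  8  0  5  4  4  4  4  7  3  7  5  5  1  4  6  8  1  5  6  3
  6  5  6  5  3  3  4  4  8  4  6  7  6  5  3  6  4  5  5  7  7  7  3  6
  8  0  5  7  5  7  8  7  6  4  6  5  4  7  6  4  7  6  5  3  3  6 11 21
 21 20 21 24 20 18 20 18]
[([26, 27, 64, 64, 3159], [57.243748021525796, 58.908515352959796])]
pad [ 0.39494302 -0.29448776] R 0.04968942478960368
shift(tool) [-0.0315  0.2924 -0.    ] rotvec(tool) [0.0002 0.0003 0.0009]
```

View pics/w11p.png

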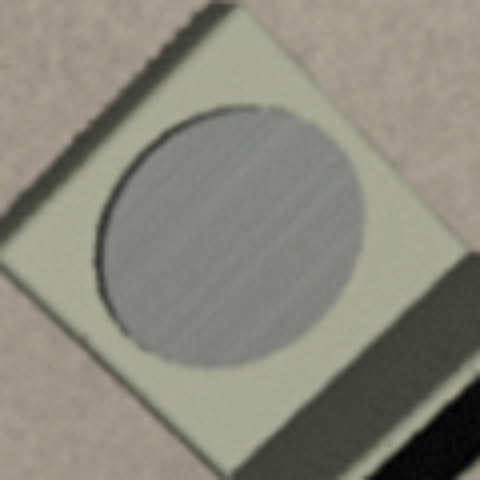

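```bash
python3 -m handwheel '[[-0.0005,0.004,0,0,0,0,1],[-0.001,0.009,0,0,0,0,1],[-0.0015,0.014,0,0,0,0,1],[-0.002,0.018,0,0,0,0,1],[-0.002,0.02,0,0,0,0,1]]'
python3 -m handwheel '[[-0.002,0.02,0,0,0,0,1],[-0.002,0.02,0,0,0,0,1],[-0.002,0.02,0,0,0,0,1],[-0.002,0.02,0,0,0,0,1],[-0.002,0.02,0,0,0,0,1]]'
python3 -m handwheel '[[-0.002,0.02,0,0,0,0,1],[-0.002,0.02,0,0,0,0,1],[-0.002,0.019,0,0,0,0,1],[-0.002,0.017,0,0,0,0,1],[-0.002,0.015,0,0,0,0,1]]'
python3 -m handwheel '[[-0.0015,0.013,0,0,0,0,1],[-0.001,0.01,0,0,0,0,1],[-0.001,0.007,0,0,0,0,1],[-0.001,0.004,0,0,0,0,1],[0,0.002,0,0,0,0,1]]'
python3 -m handwheel '[[0,0,0,0,0,0,1],[0,0,0,0,0,0,1],[0,0,0,0,0,0,1],[0,0,0,0,0,0,1],[0,0,0,0,0,0,1]]'
python3 - <<'E'
from h import *
st();plan([.3885,-.2896,.336],-35.3)
d=grab('wrist','w12.png');grab('scene','s12.png')
E
```

```text
time: 15.85
position: [0.5385, -0.1194, 0.3362]
ee_rot: [180.0, -0.0, -35.3]
wrist_force: [-0.9, 0.0, -2.1]
finger_gap: 0.263
time: 16.35
position: [0.472, -0.1954, 0.3364]
ee_rot: [180.0, -0.0, -35.3]
wrist_force: [1.1, 0.3, -3.3]
finger_gap: 0.26
time: 16.85
position: [0.4111, -0.2638, 0.3364]
ee_rot: [179.9, -0.0, -35.3]
wrist_force: [0.2, -0.1, -3.3]
finger_gap: 0.261
time: 17.35
position: [0.3887, -0.2893, 0.3361]
ee_rot: [-180.0, 0.0, -35.3]
wrist_force: [0.4, 0.1, -4.1]
finger_gap: 0.26
time: 17.85
position: [0.389, -0.2891, 0.3361]
ee_rot: [-180.0, -0.0, -35.2]
wrist_force: [-0.2, 0.1, -4.1]
finger_gap: 0.262
{'time': 17.85, 'joints': [-44.852, 5.082, 81.573, 0.001, 93.343, 80.372], 'position': [0.389, -0.289, 0.336], 'ee_rot': [-180.0, -0.002, -35.224], 'wrist_force': [-0.242, 0.149, -4.056], 'torque': [-0.017, -0.026, 0.025], 'finger_gap': 0.262}
shift(tool) [-0.0002  0.0007  0.0001] rotvec(tool) [-0.     -0.      0.0013]
```

View pics/w12.png

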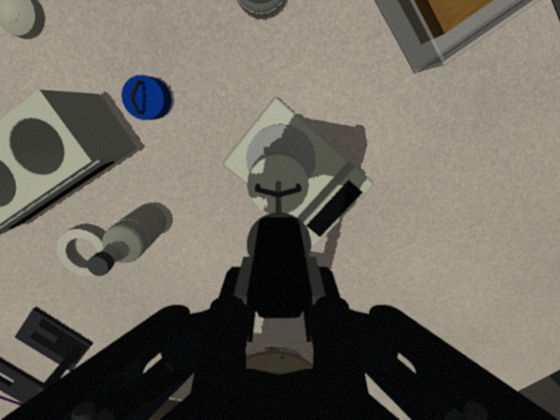

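View pics/s12.png

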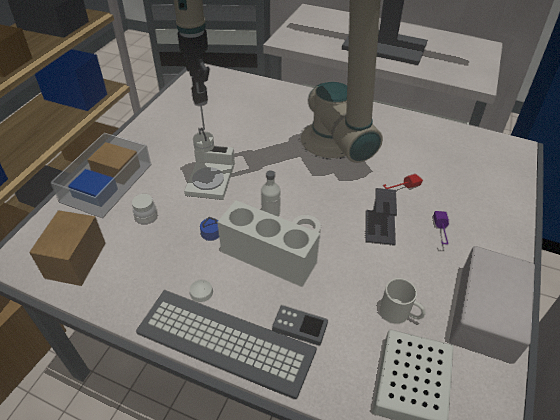

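Run:
```python
from h import *
d=load('wrist');im=d['pixels'];c=im[140:230,230:330]
cv2.imwrite('pics/w12c.png',cv2.resize(np.clip(c[:,:,::-1]*1.5,0,255).astype(np.uint8),None,fx=6,fy=6,interpolation=cv2.INTER_CUBIC))
```

```text
(no output)
```

View pics/w12c.png

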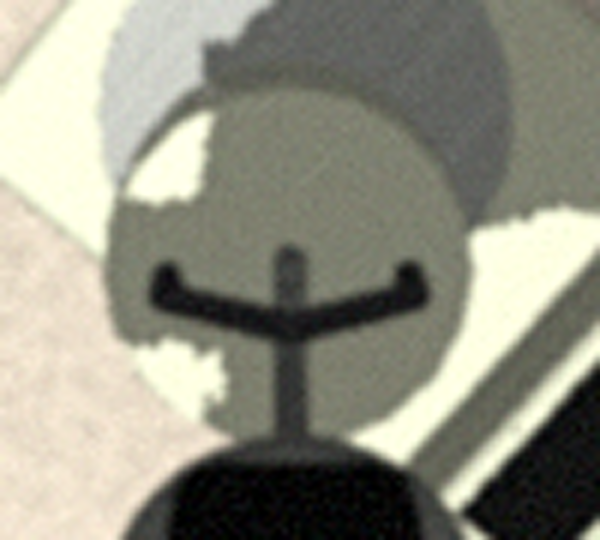

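Run:
```python
from h import *
d=load('wrist');f=lambda x,y:(230-.42+x/6,140-.42+y/6)
s=status.sense();p=np.array(s['position']);y=np.radians(s['ee_rot'][2]);ex=np.array([np.cos(y),np.sin(y),0]);ey=np.array([-np.sin(y),np.cos(y),0])
zo=p[2]-.1107;pb=zo-.0625
def rel(q): q=q-p; return np.round([q@ex,q@ey],4)
print('peak',rel(plane(d,*f(292,325),zo+.0075)))
for k in ((165,268),(408,268)): print('shoulders',rel(plane(d,*f(*k),pb+.05)))
P=np.array([plane(d,*f(*q),pb+.036)[:2] for q in [(120,190),(160,135),(215,97),(280,85),(345,97),(420,150),(455,210),(465,270),(450,340),(107,260),(120,320),(415,395)]])
A=np.c_[2*P,np.ones(len(P))];x=np.linalg.lstsq(A,(P**2).sum(1),rcond=None)[0]
print('top circle',rel(np.r_[x[:2],0]),'R',np.sqrt(x[2]+x[0]**2+x[1]**2))
print('tip',rel(plane(d,*f(292,250),zo+.013)))
```

```text
peak [0.0073 0.0002]
shoulders [0.0113 0.0205]
shoulders [ 0.0113 -0.0181]
top circle [0.0079 0.0013] R 0.030083847424437635
tip [0.0199 0.0002]
```

The pack hangs level, 7.5 mm ahead of the hook axis. I'll lower it onto the pad, slowly near the end.

```bash
python3 -m handwheel '[[0,0.0008,0.004,0,0,0,1],[0,0,0.008,0,0,0,1],[0,0,0.011,0,0,0,1],[0,0,0.012,0,0,0,1],[0,0,0.012,0,0,0,1]]'
python3 -m handwheel '[[0,0,0.012,0,0,0,1],[0,0,0.012,0,0,0,1],[0,0,0.011,0,0,0,1],[0,0,0.01,0,0,0,1],[0,0,0.008,0,0,0,1]]'
python3 -m handwheel '[[0,0,0.006,0,0,0,1],[0,0,0.005,0,0,0,1],[0,0,0.004,0,0,0,1],[0,0,0.003,0,0,0,1],[0,0,0.002,0,0,0,1]]'
python3 - <<'E'
from h import *
st();plan([.3887,-.29,.206],-35.3)
d=grab('wrist','w13.png');grab('scene','s13.png')
E
```

```text
time: 18.45
position: [0.3881, -0.2896, 0.2876]
ee_rot: [-180.0, 0.1, -35.3]
wrist_force: [0.3, 0.2, -3.2]
finger_gap: 0.258
time: 18.95
position: [0.3883, -0.2899, 0.2351]
ee_rot: [180.0, 0.0, -35.2]
wrist_force: [-0.1, 0.3, -2.0]
finger_gap: 0.262
time: 19.45
position: [0.3885, -0.29, 0.216]
ee_rot: [180.0, -0.0, -35.2]
wrist_force: [-0.1, 0.1, -2.8]
finger_gap: 0.264
{'time': 19.45, 'joints': [-44.971, 7.542, 95.348, -0.001, 77.089, 80.278], 'position': [0.388, -0.29, 0.216], 'ee_rot': [179.996, -0.021, -35.249], 'wrist_force': [-0.094, 0.101, -2.773], 'torque': [0.018, -0.026, -0.05], 'finger_gap': 0.264}
shift(tool) [ 0.0002 -0.0001  0.01  ] rotvec(tool) [ 0.0001 -0.0004  0.0009]
```

View pics/w13.png

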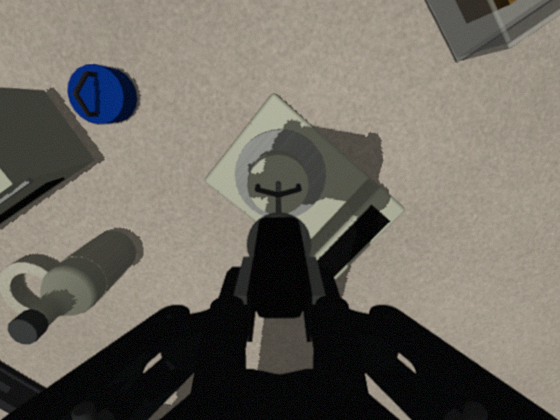

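```bash
python3 -m handwheel '[[0,0,0.002,0,0,0,1],[0,0,0.002,0,0,0,1],[0,0,0.0015,0,0,0,1],[0,0,0.0015,0,0,0,1],[0,0,0.001,0,0,0,1]]'
python3 -m handwheel '[[0,0,0.001,0,0,0,1],[0,0,0.001,0,0,0,1],[0,0,0.001,0,0,0,1],[0,0,0.001,0,0,0,1],[0,0,0.001,0,0,0,1]]'
python3 -m handwheel '[[0,0,0.001,0,0,0,1],[0,0,0.001,0,0,0,1],[0,0,0.001,0,0,0,1],[0,0,0.001,0,0,0,1],[0,0,0.001,0,0,0,1]]'
python3 - <<'E'
from h import *
st()
d=grab('wrist','w14.png');im=d['pixels'];c=im[110:240,210:350]
cv2.imwrite('pics/w14c.png',cv2.resize(np.clip(c[:,:,::-1]*1.5,0,255).astype(np.uint8),None,fx=4.5,fy=4.5,interpolation=cv2.INTER_CUBIC))
E
```

```text
time: 20.05
position: [0.3884, -0.2899, 0.2079]
ee_rot: [180.0, 0.0, -35.2]
wrist_force: [-1.1, 0.8, -3.8]
finger_gap: 0.264
time: 20.55
position: [0.3887, -0.2901, 0.2034]
ee_rot: [180.0, -0.1, -35.2]
wrist_force: [0.1, -0.5, -0.6]
finger_gap: 0.259
time: 21.05
position: [0.3884, -0.29, 0.198]
ee_rot: [180.0, -0.0, -35.3]
wrist_force: [0.7, 0.1, -1.6]
finger_gap: 0.262
{'time': 21.05, 'joints': [-44.974, 8.185, 97.186, -0.006, 74.624, 80.278], 'position': [0.388, -0.29, 0.198], 'ee_rot': [179.993, -0.004, -35.251], 'wrist_force': [0.739, 0.145, -1.635], 'torque': [0.012, 0.007, 0.036], 'finger_gap': 0.262}
```

View pics/w14c.png

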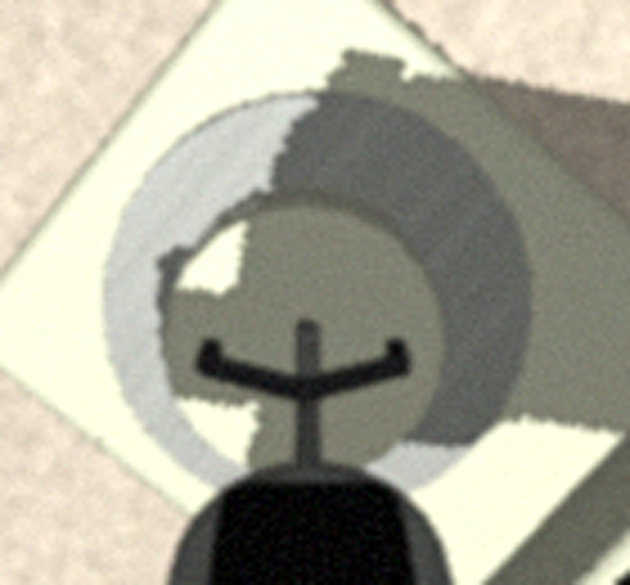

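The force is back to -1.6 N, so the pack stands on the pad. I'll check its centring before unhooking.

Run:
```python
from h import *
d=load('wrist');f=lambda x,y:(210-.39+x/4.5,110-.39+y/4.5)
def fit(q,z):
    P=np.array([plane(d,*f(*k),z)[:2] for k in q]);A=np.c_[2*P,np.ones(len(P))];x=np.linalg.lstsq(A,(P**2).sum(1),rcond=None)[0]
    return x[:2],np.sqrt(x[2]+x[0]**2+x[1]**2)
a=fit([(105,290),(125,215),(180,140),(250,103),(320,92),(400,108),(470,155),(515,220),(530,290),(520,360),(495,420),(125,370),(160,435),(215,480)],.033)
b=fit([(170,300),(190,262),(240,222),(300,206),(360,217),(410,255),(437,300),(443,350),(430,405),(405,440),(175,385)],.069)
print(a,b,'peak',plane(d,*f(305,385),.103)[:2],np.linalg.norm(a[0]-b[0]))
```

```text
(array([ 0.39392541, -0.29658232]), np.float64(0.05085084764782228)) (array([ 0.39521982, -0.29347076]), np.float64(0.030282916300414565)) peak [ 0.39554873 -0.29403087] 0.003370065531355368
```

```bash
python3 -m handwheel '[[0,0,0.002,0,0,0,1],[0,0,0.002,0,0,0,1],[0,0,0.002,0,0,0,1],[0,0,0.002,0,0,0,1],[0,0,0.001,0,0,0,1]]'
python3 - <<'E'
from h import *
st()
E
```

```text
time: 21.6
position: [0.3883, -0.2899, 0.1888]
ee_rot: [180.0, 0.0, -35.2]
wrist_force: [-0.4, -0.6, -0.8]
finger_gap: 0.262
{'time': 21.6, 'joints': [-44.972, 8.545, 98.101, -0.004, 73.372, 80.278], 'position': [0.388, -0.29, 0.189], 'ee_rot': [179.999, 0.019, -35.249], 'wrist_force': [-0.425, -0.569, -0.763], 'torque': [0.05, 0.018, 0.01], 'finger_gap': 0.262}
```

```bash
python3 -m handwheel '[[-0.003,0,0,0,0,0,1],[-0.005,0,0,0,0,0,1],[-0.006,0,0,0,0,0,1],[-0.006,0,0,0,0,0,1],[-0.006,0,0,0,0,0,1]]'
python3 -m handwheel '[[-0.002,0,0,0,0,0,1],[0,0,0,0,0,0,1],[0,0,0,0,0,0,1],[0,0,0,0,0,0,1],[0,0,0,0,0,0,1]]'
python3 - <<'E'
from h import *
st()
d=grab('wrist','w15.png');im=d['pixels'];c=im[90:220,210:350]
cv2.imwrite('pics/w15c.png',cv2.resize(np.clip(c[:,:,::-1]*1.5,0,255).astype(np.uint8),None,fx=4.5,fy=4.5,interpolation=cv2.INTER_CUBIC))
E
```

```text
time: 22.1
position: [0.3666, -0.2745, 0.1892]
ee_rot: [180.0, -0.0, -35.3]
wrist_force: [-0.4, 0.5, -1.1]
finger_gap: 0.261
time: 22.6
position: [0.3657, -0.2739, 0.1891]
ee_rot: [180.0, -0.0, -35.2]
wrist_force: [0.1, -0.5, -0.8]
finger_gap: 0.263
{'time': 22.6, 'joints': [-45.57, 6.102, 101.017, -0.003, 72.877, 79.677], 'position': [0.366, -0.274, 0.189], 'ee_rot': [179.996, -0.003, -35.247], 'wrist_force': [0.134, -0.492, -0.839], 'torque': [-0.0, 0.024, -0.033], 'finger_gap': 0.263}
```

View pics/w15c.png

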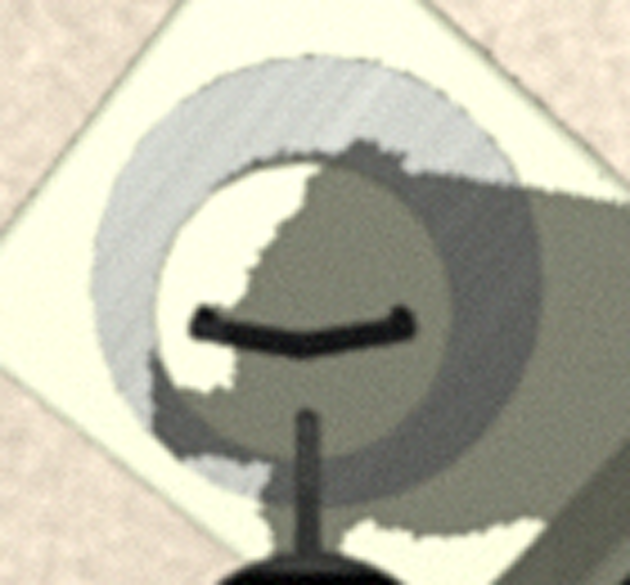

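The hook is free and the pack stands upright on the pad. I'll rise 145 mm, turn the yaw back here to keep joint 6 in range, then travel.

```bash
python3 -m handwheel '[[0,0,-0.004,0,0,0,1],[0,0,-0.01,0,0,0,1],[0,0,-0.02,0,0,0,1],[0,0,-0.025,0,0,0,1],[0,0,-0.03,0,0,0,1]]'
python3 -m handwheel '[[0,0,-0.025,0,0,0,1],[0,0,-0.02,0,0,-0.06,1],[0,0,-0.01,0,0,-0.14,1],[0,0,0,0,0,-0.145,1],[0,0,0,0,0,-0.145,1]]'
python3 -m handwheel '[[0,0,0,0,0,-0.145,1],[0,0,0,0,0,-0.14,1],[0,0,0,0,0,-0.09,1],[0,0,0,0,0,0,1],[0,0,0,0,0,0,1]]'
python3 - <<'E'
from h import *
st();plan([.3702,.2858,.33],14.3)
E
```

```text
time: 23.15
position: [0.3652, -0.2735, 0.2792]
ee_rot: [-180.0, 0.0, -35.2]
wrist_force: [0.2, -1.4, -1.3]
finger_gap: 0.259
time: 23.65
position: [0.3658, -0.274, 0.3346]
ee_rot: [179.9, -0.1, -6.8]
wrist_force: [-0.8, 0.2, -1.7]
finger_gap: 0.258
time: 24.15
position: [0.3656, -0.2738, 0.3337]
ee_rot: [180.0, -0.0, 14.2]
wrist_force: [-0.5, 0.4, -0.8]
finger_gap: 0.264
{'time': 24.15, 'joints': [-45.569, 2.514, 84.72, -0.005, 92.714, 30.228], 'position': [0.366, -0.274, 0.334], 'ee_rot': [179.953, -0.022, 14.203], 'wrist_force': [-0.541, 0.401, -0.838], 'torque': [-0.015, -0.007, -0.01], 'finger_gap': 0.264}
shift(tool) [ 0.1418 -0.5414  0.0033] rotvec(tool) [ 0.0008 -0.0004 -0.0017]
```

```bash
python3 -m handwheel '[[0.004,-0.015,0,0,0,-0.001,1],[0.0095,-0.036,0,0,0,0,1],[0.0095,-0.036,0,0,0,0,1],[0.0095,-0.036,0,0,0,0,1],[0.0095,-0.036,0,0,0,0,1]]'
python3 -m handwheel '[[0.0095,-0.036,0,0,0,0,1],[0.0095,-0.036,0,0,0,0,1],[0.0095,-0.036,0,0,0,0,1],[0.0095,-0.036,0,0,0,0,1],[0.0095,-0.036,0,0,0,0,1]]'
python3 -m handwheel '[[0.0095,-0.036,0,0,0,0,1],[0.0095,-0.036,0,0,0,0,1],[0.0095,-0.036,0,0,0,0,1],[0.009,-0.034,0,0,0,0,1],[0.008,-0.03,0,0,0,0,1]]'
python3 - <<'E'
from h import *
plan([.3702,.2858,.33],14.3)
E
```

```text
time: 24.65
position: [0.3661, -0.1069, 0.3333]
ee_rot: [-180.0, -0.0, 14.3]
wrist_force: [1.9, -0.1, -0.4]
finger_gap: 0.263
time: 25.15
position: [0.3669, 0.079, 0.3334]
ee_rot: [-180.0, -0.0, 14.3]
wrist_force: [0.4, -0.4, -2.5]
finger_gap: 0.264
time: 25.65
position: [0.368, 0.257, 0.3333]
ee_rot: [-180.0, 0.0, 14.4]
wrist_force: [1.3, 0.1, -0.6]
finger_gap: 0.261
shift(tool) [ 0.0093 -0.0274  0.0033] rotvec(tool) [-0.0006  0.0001  0.0018]
```

```bash
python3 -m handwheel '[[0.0045,-0.018,0,0,0,0,1],[0.0018,-0.009,0,0,0,0,1],[0.0005,-0.0034,0,0,0,0,1],[0,0,0,0,0,0,1],[0,0,0,0,0,0,1]]'
python3 - <<'E'
from h import *
st();plan([.3702,.2858,.33],14.3)
grab('wrist','w16.png')
E
```

```text
time: 26.15
position: [0.3684, 0.285, 0.3332]
ee_rot: [180.0, 0.0, 14.3]
wrist_force: [-0.1, 0.6, -0.8]
finger_gap: 0.262
{'time': 26.15, 'joints': [29.188, 3.382, 83.851, -0.035, 92.779, 104.875], 'position': [0.368, 0.285, 0.333], 'ee_rot': [179.963, 0.003, 14.311], 'wrist_force': [-0.092, 0.627, -0.774], 'torque': [0.036, -0.028, -0.058], 'finger_gap': 0.262}
shift(tool) [ 0.002  -0.0003  0.0032] rotvec(tool) [0.0006 0.     0.0002]
```

View pics/w16.png

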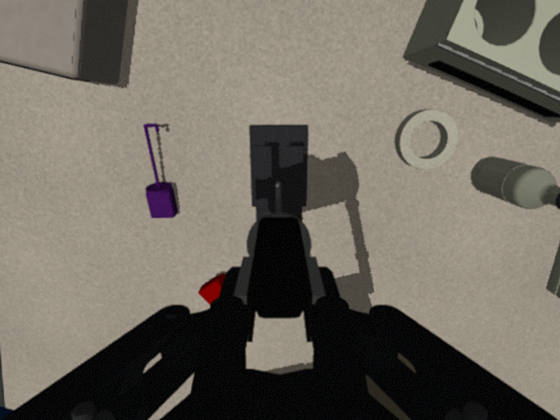

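The hook shows no tilt in the grip (tip still at (278,185)). I'll descend to just above the fork, then check.

```bash
python3 -m handwheel '[[0.002,0,0.01,0,0,0,1],[0,0,0.02,0,0,0,1],[0,0,0.025,0,0,0,1],[0,0,0.02,0,0,0,1],[0,0,0.012,0,0,0,1]]'
python3 -m handwheel '[[0,0,0.004,0,0,0,1],[0,0,0,0,0,0,1],[0,0,0,0,0,0,1],[0,0,0,0,0,0,1],[0,0,0,0,0,0,1]]'
python3 - <<'E'
from h import *
st();plan([.3702,.2858,.1267],14.3)
d=grab('wrist','w17.png')
cv2.imwrite('pics/w17c.png',cv2.resize(np.clip(d['pixels'][110:250,210:350][:,:,::-1].astype(float)*2.4,0,255).astype(np.uint8),None,fx=4.2,fy=4.2,interpolation=cv2.INTER_CUBIC))
E
```

```text
time: 26.7
position: [0.3696, 0.2852, 0.2438]
ee_rot: [179.9, 0.2, 14.3]
wrist_force: [1.1, -0.2, -1.1]
finger_gap: 0.259
time: 27.2
position: [0.3709, 0.2866, 0.2428]
ee_rot: [-180.0, -0.1, 14.4]
wrist_force: [-0.1, 1.0, -0.7]
finger_gap: 0.267
{'time': 27.2, 'joints': [29.184, 5.244, 94.226, -0.005, 80.44, 104.812], 'position': [0.371, 0.287, 0.243], 'ee_rot': [-179.982, -0.089, 14.372], 'wrist_force': [-0.129, 0.983, -0.743], 'torque': [0.019, -0.074, -0.004], 'finger_gap': 0.267}
shift(tool) [-0.0011  0.0007  0.1161] rotvec(tool) [-0.0003 -0.0015  0.0013]
```

View pics/w17c.png

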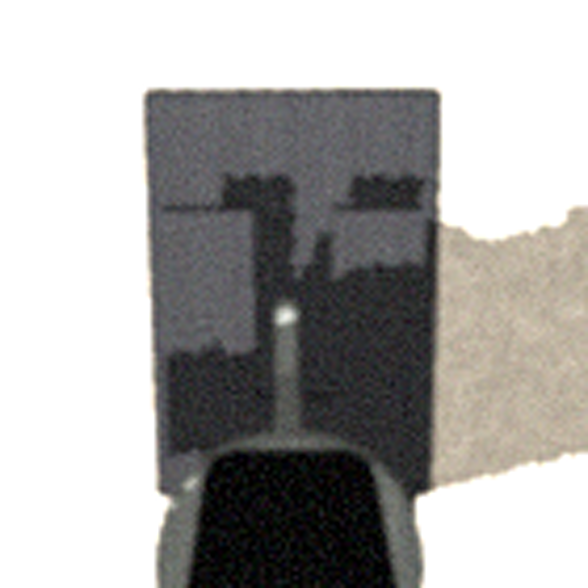

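The finger (crop col 287) lies inside the slot (cols 255 to 332). I'll continue down and slow near the seat.

```bash
python3 -m handwheel '[[-0.0007,0.0006,0.008,0,0,0,1],[0,0,0.014,0,0,0,1],[0,0,0.016,0,0,0,1],[0,0,0.016,0,0,0,1],[0,0,0.014,0,0,0,1]]'
python3 -m handwheel '[[0,0,0.012,0,0,0,1],[0,0,0.01,0,0,0,1],[0,0,0.008,0,0,0,1],[0,0,0.005,0,0,0,1],[0,0,0.003,0,0,0,1]]'
python3 -m handwheel '[[0,0,0.002,0,0,0,1],[0,0,0.001,0,0,0,1],[0,0,0,0,0,0,1],[0,0,0,0,0,0,1],[0,0,0,0,0,0,1]]'
python3 - <<'E'
from h import *
st();plan([.3702,.2858,.1267],14.3)
E
```

```text
time: 27.75
position: [0.3695, 0.2853, 0.1728]
ee_rot: [180.0, 0.1, 14.4]
wrist_force: [0.2, -0.2, -1.1]
finger_gap: 0.264
time: 28.25
position: [0.37, 0.2856, 0.1357]
ee_rot: [180.0, 0.0, 14.4]
wrist_force: [-1.0, 0.0, -0.8]
finger_gap: 0.263
time: 28.75
position: [0.3701, 0.2857, 0.1333]
ee_rot: [-180.0, -0.0, 14.4]
wrist_force: [-0.8, 1.0, -1.8]
finger_gap: 0.255
{'time': 28.75, 'joints': [29.132, 9.659, 105.24, -0.004, 65.07, 104.765], 'position': [0.37, 0.286, 0.133], 'ee_rot': [-179.996, -0.031, 14.369], 'wrist_force': [-0.773, 1.042, -1.801], 'torque': [0.077, 0.034, -0.015], 'finger_gap': 0.255}
shift(tool) [ 0.0001 -0.0001  0.0066] rotvec(tool) [-0.0001 -0.0005  0.0012]
```

```bash
python3 -m handwheel '[[0,0,0.002,0,0,0,1],[0,0,0.0015,0,0,0,1],[0,0,0.0015,0,0,0,1],[0,0,0.001,0,0,0,1],[0,0,0.0005,0,0,0,1]]'
python3 - <<'E'
from h import *
st()
E
python3 -m handwheel '[[0,0,0.0005,0,0,0,1],[0,0,0.0005,0,0,0,1],[0,0,0,0,0,0,1],[0,0,0,0,0,0,1],[0,0,0,0,0,0,1]]'
```

```text
time: 29.25
position: [0.3699, 0.2856, 0.1267]
ee_rot: [180.0, 0.0, 14.4]
wrist_force: [-1.3, 0.6, 3.2]
finger_gap: 0.259
{'time': 29.25, 'joints': [29.132, 10.022, 105.828, -0.001, 64.156, 104.765], 'position': [0.37, 0.286, 0.127], 'ee_rot': [179.997, 0.005, 14.367], 'wrist_force': [-1.256, 0.588, 3.206], 'torque': [-0.124, 0.215, -0.024], 'finger_gap': 0.259}
time: 29.75
position: [0.37, 0.2857, 0.1266]
ee_rot: [-180.0, -0.0, 14.4]
wrist_force: [-2.1, 0.2, 7.0]
finger_gap: 0.262
```

The collar is seated, with force +7 N at the same height as the original pose. I'll release slowly.

```bash
python3 -m handwheel '[[0,0,-0.0005,0,0,0,0.45],[0,0,0,0,0,0,0.35],[0,0,0,0,0,0,0.2],[0,0,0,0,0,0,0],[0,0,0,0,0,0,-0.3]]'
python3 -m handwheel '[[0,0,0,0,0,0,-0.6],[0,0,0,0,0,0,-1],[0,0,0,0,0,0,-1],[0,0,0,0,0,0,-1],[0,0,0,0,0,0,-1]]'
python3 - <<'E'
from h import *
st()
grab('wrist','w18.png')
E
```

```text
time: 30.25
position: [0.37, 0.2856, 0.1259]
ee_rot: [180.0, 0.0, 14.4]
wrist_force: [0.7, 0.5, -0.0]
finger_gap: 0.642
time: 30.75
position: [0.37, 0.2856, 0.1261]
ee_rot: [180.0, -0.0, 14.4]
wrist_force: [-0.3, -0.2, 0.1]
finger_gap: 1.003
{'time': 30.75, 'joints': [29.132, 10.06, 105.888, -0.005, 64.052, 104.764], 'position': [0.37, 0.286, 0.126], 'ee_rot': [179.996, -0.001, 14.37], 'wrist_force': [-0.269, -0.215, 0.082], 'torque': [-0.008, 0.014, 0.042], 'finger_gap': 1.003}
```

View pics/w18.png

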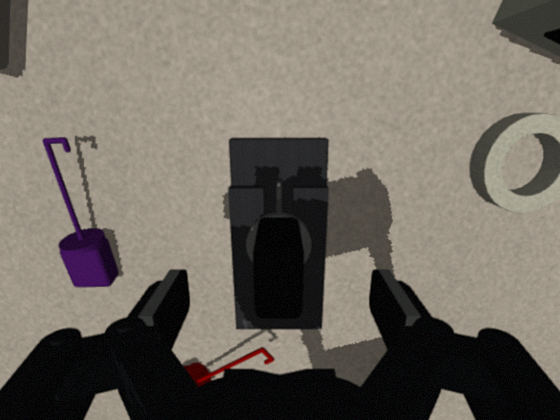

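The hook hangs in the slot with the fingers clear on both sides. I'll withdraw straight up and take the final looks.

```bash
python3 -m handwheel '[[0,0,-0.01,0,0,0,-1],[0,0,-0.025,0,0,0,-1],[0,0,-0.035,0,0,0,-1],[0,0,-0.04,0,0,0,-1],[0,0,-0.04,0,0,0,-1]]'
python3 -m handwheel '[[-0.03,0,-0.03,0,0,0,-1],[-0.03,0,-0.02,0,0,0,-1],[-0.015,0,0,0,0,0,-1],[0,0,0,0,0,0,-1],[0,0,0,0,0,0,-1]]'
python3 - <<'E'
from h import *
st()
w=grab('wrist','w19.png');s=grab('scene','s19.png');t=grab('top','t19.png')
a=cv2.resize(s['pixels'][120:260,160:300],None,fx=2.8,fy=2.8,interpolation=cv2.INTER_CUBIC)
b=cv2.resize(s['pixels'][150:290,340:480],None,fx=2.8,fy=2.8,interpolation=cv2.INTER_CUBIC)
cv2.imwrite('pics/s19c.png',np.hstack([a,b])[:,:,::-1])
E
```

```text
time: 31.3
position: [0.3697, 0.2854, 0.2783]
ee_rot: [-180.0, -0.0, 14.4]
wrist_force: [0.6, 0.8, 0.1]
finger_gap: 0.998
time: 31.8
position: [0.2974, 0.2669, 0.3252]
ee_rot: [180.0, 0.0, 14.4]
wrist_force: [0.8, 0.5, 0.2]
finger_gap: 0.999
{'time': 31.8, 'joints': [31.928, -2.629, 91.009, -0.027, 91.647, 107.543], 'position': [0.297, 0.267, 0.325], 'ee_rot': [179.966, 0.017, 14.384], 'wrist_force': [0.791, 0.484, 0.177], 'torque': [-0.001, -0.042, 0.027], 'finger_gap': 0.999}
```

View pics/s19c.png

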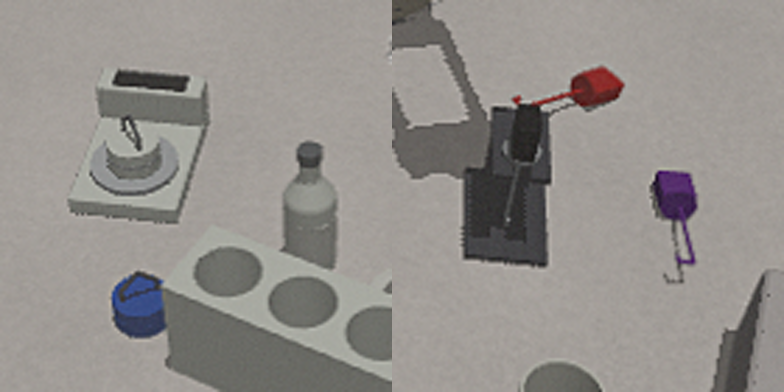

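View pics/w19.png

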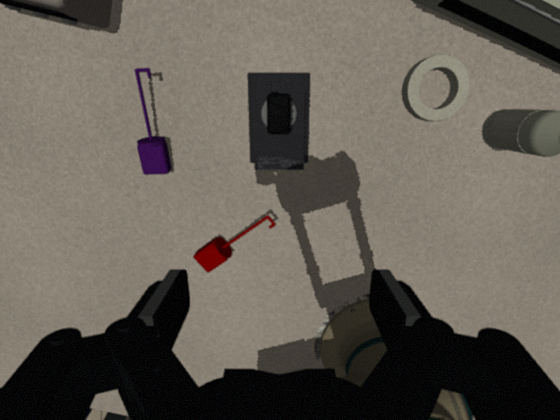

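View pics/t19.png

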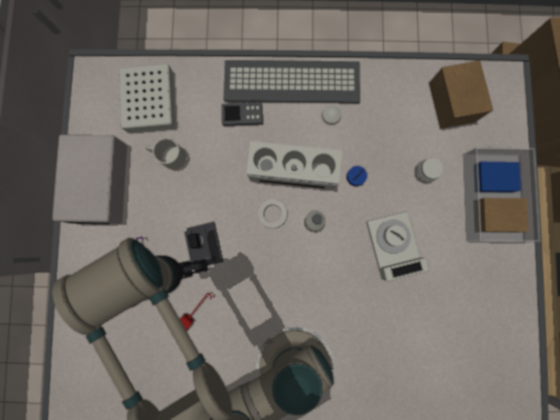

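All three views agree:
- The pack stands upright, centred on the pad (top view (396,237)).
- Its well (323,164) is empty, and the other two packs are still in place.
- The hook hangs upright in the slot, and the bystanders have not moved.

I'll hand it in.

Run:
```python
from h import *
robot.job_done()
```

```text
the job is handed in; nothing more can be done
```

I drew the loop pack out of its well with the black hook and set it down on the tester's pad. I then unhooked it, hung the hook back in its stand's slot and handed the job in at about 32 s. No verdict was reported.

**Last checks:**
- **Pack:** it stands upright on the pad. A measurement just before unhooking put its centre about 3 mm from the pad's centre. The pad's own position varied by 2 to 4 mm between views, so the true offset could be smaller or slightly larger. The fingers never touched it.
- **Hook:** it hangs upright with its collar on the fork, and the gripper is open and clear of it.
- **Other packs and objects:** the other two packs are still in their wells. The bystanders and the look-alikes in view look undisturbed; the arm mostly hid the purple one in the last top view, but the scene and wrist views show it in place.
- **Forces:** the highest reading was about 7 N, as the hook was seated in the stand.

No check failed.

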